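Make up two pottery orders

ROBOT

A 6-joint arm with a two-finger parallel gripper is mounted at the origin on the work surface. World frame = base frame: x ahead of the robot, y to its left, z up, the work surface at z = 0. Lengths are in m, angles in rad, forces in N, time in s.
With the tool pointing down it reaches from about 0.35 to 0.775 m from the base axis. Payload 7.3 kg.
Tool frame: the origin (TCP) lies at the very end of the fingers, on their centre line; the grasp point (between the pads) lies 19 mm behind it; x points along the fingers, y is the direction in which the jaws open and shut, and the axes are right-handed (so a half turn about x gives the same grasp; the last joint's range is limited). The gripper opens to 92 mm and grips with 3 to 60 N. Pads are 19 mm wide; open, the fingers measure 130 mm over their backs; the gripper's body (75 mm by 190 mm) begins 47 mm behind the grasp point.
Start: joints at [1.181, 0.342, 1.524, -0, 1.275, -0.146], TCP at [0.127, 0.509, 0.227] pointing down, gripper open.
Joint ranges: [-2.53, 2.53], [-0.77, 2.02], [0.04, 2.7], [-1, 4.14], [0.28, 2.66], [-3.11, 3.11]. Speed limits (rad/s): [2.57, 2.57, 3.14, 3.14, 3.14, 3.14].

INTERFACE

Orientations are given as [roll, pitch, yaw] about the fixed x, y, z axes, in that order (R = Rz(yaw) Ry(pitch) Rx(roll)).
In Python, from cell import observe, vision, job gives the robot as it stands.
- The arm moves only by the tool send_rows, never from a script. Its argument "motion" is a list of rows, each an object with "hand": the opening, from -1 (shut) to 1 (fully open), so that 0 is half open; "slide": the shift along the tool's x, y, z in mm, a list of three; "spin": the turn about the tool's x in rad. In form: [{"hand": hand, "slide": [tx, ty, tz], "spin": spin}, ...]. A call has 1 to 8 rows; each row shifts and turns the pose as measured when the row begins, along the tool's axes as they then stand; what a row does not reach is not made up. A row lasts 1/10 s, in which the tool goes at most 50 mm and 8.59 degrees, less where a joint would pass 70% of its speed; a pose out of reach is approached as far as the arm can. A call with a gripper value outside its range is refused whole. The fingers move at their own pace and stop on an object; "grip_force" is the grip in N (left out, the last holds). Time passes only in rows, so rows that do not move let the fingers close. It gives the time, the measured TCP pose, the force and the opening at its end, in the units of the state.
- observe(): the state, without advancing time (a new reading comes with each control period).
- vision.read_camera(name): name is "side" or "top" or "wrist"; returns a dict with "pixels" (400x640x3 uint8, blue, green, red), "range_z" (400x640 float32, m along the optical axis (not along the pixel's ray), 0 where there is no reading), "fx", "fy", "cx", "cy" (pixels), "distortion" ([k1, k2, p1, p2, k3] as OpenCV has them; the pictures are not rectified), "world_from_camera" (4x4, takes a point from camera to world coordinates); the wrist camera has in their place "T_tool_cam" (4x4, takes a point from camera to tool coordinates, whose origin is the TCP and whose axes are the tool frame's). Camera axes: x right, y down, z forward; pixel columns grow to the right and rows downward; lengths in m; the calibration is good to about 2 mm. A picture is of the moment at which its call begins: read the wrist's pose just before it.
- job.hand_in(): hands the job in, once; it reports no verdict.
Trained networks look in a picture, given as the dict that the camera call returned (one of the last four; its "shot" number tells which), for a name from the list of things; names that differ only in an ending like _2 or _b are one class to them, and where a whole thing is asked for, a point or a joint stands for the part that bears it (a point fixed in the world has none). Each returns a list of dicts, best first, with "conf" (0 to 1); they miss things now and then, are a little off and sometimes report something else, mostly with a low value. They report only what shows in the picture. A call takes as long as a camera call.
- vision.search_frame(picture, thing): "uv" ([column, row] in pixels, amid what is visible of it).
- vision.cut_out(picture, thing): "mask" (400x640 bool, what is visible of it) and "uv" ([column, row] in pixels, amid what is visible of it).
The state is a dict: "time": time; "qpos": joint angles; "qvel": joint speeds; "joint_efforts": joint torques, N m; "tool_pos": TCP position; "tool_rot": TCP orientation; "contact_force": force on the tool from outside, world axes, zero at the start; "torque": the same for the moment, N m; "opening": finger opening in m.
Only numpy, scipy, OpenCV 4.12 (cv2) and the standard library are available. Lean on these libraries where they do the work, as an engineer would, in place of code of your own. Each camera call takes 0.05 s, during which the arm holds its last target.

TASK

Make up two orders, each item upright in its own compartment (either one): in the green crate the mustard lidded jar, and the two matching tapered tumblers nested, terracotta below and white seated down inside it; in the blue crate the blue candlestick and the dark brown bud vase. The straight-sided beaker, the square cup and the unglazed terracotta candlestick stay standing where they are. The pottery is brittle: set it down, do not drop it.

Things in the scene. Friction and masses are not known exactly. Their poses are not given: they have to be found in the camera images.
- green_crate: Fixed, low green-painted crate 208 x 108 mm, 22 mm high, with two compartments side by side along its x axis. Origin: centre of its underside; z up, x along the 208 mm side. Floor 6 mm thick, walls 6 mm, one 6 mm divider in the middle; each compartment is 95 x 96 mm inside, its centre at x = +50.5 or -50.5 mm, y = 0, open above.
- blue_crate: Fixed, low blue-painted crate 208 x 108 mm, 22 mm high, with two compartments side by side along its x axis. Origin: centre of its underside; z up, x along the 208 mm side. Floor 6 mm thick, walls 6 mm, one 6 mm divider in the middle; each compartment is 95 x 96 mm inside, its centre at x = +50.5 or -50.5 mm, y = 0, open above.
- clay_tumbler: Loose unglazed terracotta tumbler, round and tapered: 58 mm across the rim, 36 mm across the foot, 72 mm high, walls 5.5 mm thick, open above, inside floor 6 mm up, 130 g. The two tumblers have the same shape: nested, the upper one comes to rest on its side walls with its foot about 36 mm above the foot of the lower one and its upper 36 mm showing. Origin: centre of the foot, z up; round, so its yaw means nothing.
- white_tumbler: Loose off-white glazed tumbler, round and tapered: 58 mm across the rim, 36 mm across the foot, 72 mm high, walls 5.5 mm thick, open above, inside floor 6 mm up, 130 g. The two tumblers have the same shape: nested, the upper one comes to rest on its side walls with its foot about 36 mm above the foot of the lower one and its upper 36 mm showing. Origin: centre of the foot, z up; round, so its yaw means nothing.
- jar: Loose mustard-yellow jar with a lid that is fixed on: straight round body 54 mm across up to 54 mm height, lid 56 mm across from 54 to 58 mm sloping in to a small round knob 22 mm across with its top at 78 mm; 200 g. Origin: centre of its underside, z up.
- blue_candlestick: Loose blue-glazed candlestick: round foot 56 mm across and 8 mm thick, stem 20 mm across, and from 54 to 80 mm height a round cup (closed but for a shallow dark candle mark) 40 mm across, the best place to grip; 80 mm high, 160 g. Origin: centre of the foot, z up.
- vase: Loose dark brown glazed bud vase with a thin mustard line: belly 52 mm across from 15 to 30 mm height, straight neck 28 mm across from 48 to 78 mm, flaring to a lip 36 mm across at the top, 88 mm high; 180 g. Origin: centre of its underside, z up.
- straight_beaker: Loose terracotta beaker with straight sides, 56 mm across top and bottom, 58 mm high, dark dots round the rim; 150 g. Origin: centre of its underside. Not part of any order: it stays where it stands.
- square_cup: Loose off-white square cup, 52 x 52 mm, 56 mm high, open above; 150 g. Origin: centre of its underside, x and y along its sides. Not part of any order: it stays where it stands.
- clay_candlestick: Loose unglazed terracotta candlestick, otherwise like the blue one: round foot 56 mm across and 8 mm thick, stem 20 mm across, and from 54 to 80 mm height a round cup (closed but for a shallow dark candle mark) 40 mm across, the best place to grip; 80 mm high, 160 g. Origin: centre of the foot, z up. Not part of any order: it stays where it stands.

How it is judged:
At the end, for the whole second after the job is handed in: Jar and terracotta tumbler on the green crate's floor, blue candlestick and vase on the blue one's, one per compartment; white tumbler in the terracotta one, axes within 8 mm, feet 25 to 46 mm apart; all upright within 0.12 rad, released, at rest; the other three upright within 25 mm of their start (((x of clay_tumbler in the frame of green_crate between 0.02 and 0.085 m and y of clay_tumbler in the frame of green_crate between -0.03 and 0.03 m and z of each of clay_tumbler, jar in the frame of green_crate below 0.012 m and x of jar in the frame of green_crate between -0.085 and -0.02 m and y of jar in the frame of green_crate between -0.03 and 0.03 m) or (x of clay_tumbler in the frame of green_crate between -0.085 and -0.02 m and y of clay_tumbler in the frame of green_crate between -0.03 and 0.03 m and z of each of clay_tumbler, jar in the frame of green_crate below 0.012 m and x of jar in the frame of green_crate between 0.02 and 0.085 m and y of jar in the frame of green_crate between -0.03 and 0.03 m)) and ((x of blue_candlestick in the frame of blue_crate between 0.02 and 0.085 m and y of blue_candlestick in the frame of blue_crate between -0.03 and 0.03 m and z of each of blue_candlestick, vase in the frame of blue_crate below 0.012 m and x of vase in the frame of blue_crate between -0.085 and -0.02 m and y of vase in the frame of blue_crate between -0.03 and 0.03 m) or (x of blue_candlestick in the frame of blue_crate between -0.085 and -0.02 m and y of blue_candlestick in the frame of blue_crate between -0.03 and 0.03 m and z of each of blue_candlestick, vase in the frame of blue_crate below 0.012 m and x of vase in the frame of blue_crate between 0.02 and 0.085 m and y of vase in the frame of blue_crate between -0.03 and 0.03 m)) and horizontal distance between white_tumbler and clay_tumbler below 0.008 m and z of white_tumbler in the frame of clay_tumbler between 0.025 and 0.046 m and linear speed of each of clay_tumbler, white_tumbler, jar, blue_candlestick, vase below 0.02 m/s and angle between each of clay_tumbler, white_tumbler, jar, blue_candlestick, vase, straight_beaker, square_cup, clay_candlestick's own z axis and vertical below 0.12 rad and contact force between the fingers and clay_tumbler below 0.5 N and contact force between the fingers and white_tumbler below 0.5 N and contact force between the fingers and jar below 0.5 N and contact force between the fingers and blue_candlestick below 0.5 N and contact force between the fingers and vase below 0.5 N and distance of each of straight_beaker, square_cup, clay_candlestick from where it was at the start of the episode below 0.025 m); the robot touches nothing.
It fails at once if one of the three pieces that stay is shifted by more than 25 mm or tipped (distance of any of straight_beaker, square_cup, clay_candlestick from where it was at the start of the episode above 0.025 m or angle between any of straight_beaker, square_cup, clay_candlestick's own z axis and vertical above 0.35 rad).
It fails at once if one of the five pieces is dropped or knocked away: it moves faster than 0.9 m/s (a fall of about 40 mm) without touching the fingers ((linear speed of clay_tumbler above 0.9 m/s and contact force between the fingers and clay_tumbler below 0.1 N) or (linear speed of white_tumbler above 0.9 m/s and contact force between the fingers and white_tumbler below 0.1 N) or (linear speed of jar above 0.9 m/s and contact force between the fingers and jar below 0.1 N) or (linear speed of blue_candlestick above 0.9 m/s and contact force between the fingers and blue_candlestick below 0.1 N) or (linear speed of vase above 0.9 m/s and contact force between the fingers and vase below 0.1 N)).
It also fails if it takes over 115 s, if anything falls off the work surface, if the arm or the gripper's body presses on something with over 40 N, if the wrist force passes 120 N, or if a joint passes its speed limit or range.

## Working session

There is one attempt and no reset: what is moved stays moved. The work goes in short steps, Python scripts to look and compute and a tool call to move; the robot and the scene stay as the last step left them, time stands still between calls to the robot, and variables do not carry over. Pictures are saved under pics/ and viewed, and the job is handed in when it is done.

Besides the shell and the picture viewer there is one more tool, called as a command line: name --argument value ..., lists and objects as JSON in quotes. send_rows: Moves the arm, as the interface text tells. Its arguments: {"type":"object","properties":{"motion":{"type":"array","items":{"type":"object","properties":{"hand":{"type":"number"},"slide":{"type":"array","items":{"type":"number"}},"spin":{"type":"number"}}}},"grip_force":{"type":"number"}},"required":["motion"]}

```bash
ls; mkdir -p pics; cat > h.py <<'E'
from cell import observe, vision, job
import numpy as np, cv2
from scipy.spatial.transform import Rotation as R
def cam(n):
    s=observe(); p=vision.read_camera(n)
    if n=='wrist':
        T=np.eye(4);T[:3,:3]=R.from_euler('xyz',s['tool_rot']).as_matrix();T[:3,3]=s['tool_pos']
        p['W']=T@p['T_tool_cam']
    else: p['W']=np.array(p['world_from_camera'])
    return p
def cloud(p,mask=None):
    K=np.array([[p['fx'],0,p['cx']],[0,p['fy'],p['cy']],[0,0,1.]])
    z=p['range_z']; m=z>0
    if mask is not None: m&=mask
    v,u=np.nonzero(m)
    n=cv2.undistortPoints(np.stack([u,v],1).astype(np.float64)[:,None],K,np.array(p['distortion']))[:,0]
    zz=z[v,u]; P=np.c_[n*zz[:,None],zz]
    return P@p['W'][:3,:3].T+p['W'][:3,3],u,v
E
python3 - <<'E'
from h import *
print(observe())
for n in ['side','top','wrist']:
    p=cam(n); cv2.imwrite(f'pics/{n}0.png',p['pixels'])
    print(n,p['W'].round(3).tolist(),p['fx'])
    for t in 'green_crate blue_crate clay_tumbler white_tumbler jar blue_candlestick vase straight_beaker square_cup clay_candlestick'.split():
        for d in vision.cut_out(p,t)[:3]:
            P,u,v=cloud(p,d['mask'])
            if len(P)<5: print(t,d['conf'],d['uv'],'nopts');continue
            top=P[P[:,2]>np.percentile(P[:,2],97)-0.006]
            c=(top[:,:2].min(0)+top[:,:2].max(0))/2
            print(t,round(d['conf'],2),np.round(d['uv']),len(P),'min',P.min(0).round(3),'max',P.max(0).round(3),'topc',c.round(3), 'ext',np.ptp(top[:,:2],axis=0).round(3))
E
```

```text
pics
{'time': 0.0, 'qpos': array([ 1.18102227e+00,  3.42703170e-01,  1.52499804e+00, -4.01859442e-06,
        1.27542176e+00, -1.45997630e-01]), 'qvel': array([-2.62968394e-03,  9.63791422e-05,  4.44331912e-04, -5.92192105e-04,
        3.55610566e-04, -7.37025306e-04]), 'joint_efforts': array([ 2.26739146e-03, -4.31240058e+01, -2.44221085e+01,  7.18840118e-02,
        5.58195356e-02, -1.22707065e-04]), 'tool_pos': array([0.12654117, 0.50910314, 0.22606175]), 'tool_rot': array([-1.71428287,  1.56926601, -1.95805812]), 'contact_force': array([ 0.01794577, -0.4706597 , -0.7328115 ]), 'torque': array([-0.02433279,  0.04007046, -0.01708092]), 'opening': 0.09223789181666034}
side [[0.966, -0.147, 0.212, 0.352], [-0.257, -0.483, 0.837, -0.836], [-0.02, -0.863, -0.505, 0.569], [0.0, 0.0, 0.0, 1.0]] 430.6771657264585
green_crate 0.9 [341. 338.] 7367 min [ 0.388 -0.424 -0.003] max [ 0.615 -0.282  0.026] topc [ 0.497 -0.358] ext [0.217 0.131]
blue_crate 0.74 [275. 165.] 1461 min [ 0.375  0.275 -0.   ] max [0.596 0.473 0.025] topc [0.486 0.352] ext [0.221 0.149]
clay_tumbler 0.92 [278. 247.] 857
[... 1749 characters left out ...]
0.163 -0.002] max [ 0.591 -0.101  0.085] topc [ 0.564 -0.128] ext [0.039 0.037]
vase 0.66 [323. 242.] 449 min [ 0.418 -0.02  -0.002] max [0.472 0.034 0.092] topc [0.444 0.007] ext [0.034 0.031]
straight_beaker 0.87 [273. 200.] 596 min [ 0.521  0.088 -0.002] max [0.576 0.143 0.063] topc [0.548 0.116] ext [0.055 0.054]
square_cup 0.94 [272. 252.] 672 min [ 0.399  0.089 -0.002] max [0.459 0.158 0.061] topc [0.427 0.117] ext [0.055 0.056]
clay_candlestick 0.71 [270. 148.] 540 min [ 0.646  0.089 -0.   ] max [0.72  0.144 0.086] topc [0.672 0.115] ext [0.039 0.036]
wrist [[0.241, 0.938, 0.25, 0.06], [0.97, -0.233, -0.062, 0.525], [-0.0, 0.258, -0.966, 0.384], [0.0, 0.0, 0.0, 1.0]] 316.9519548554449
```

View pics/top0.png

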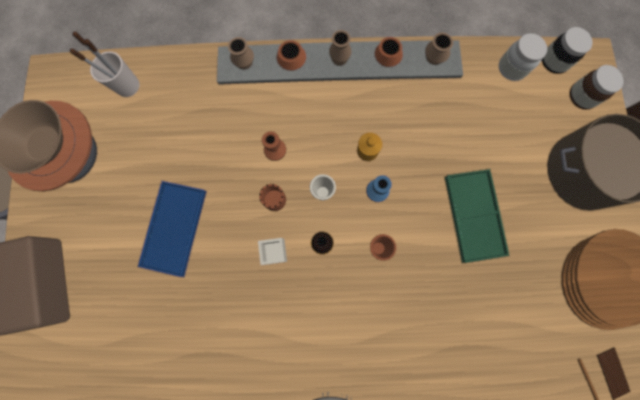

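```bash
python3 - <<'E'
from h import *
for n in ['top','side']:
    p=cam(n)
    for t in ['green_crate','blue_crate']:
        d=vision.cut_out(p,t)[0]; P,u,v=cloud(p,d['mask'])
        q=P[(P[:,2]>0.017)&(P[:,2]<0.028)]
        r=cv2.minAreaRect((q[:,:2]*1000).astype(np.float32)); print(n,t,r)
        q=P[:,:2]; r=cv2.minAreaRect((q*1000).astype(np.float32)); print(' all',r)
s=observe(); print(R.from_euler('xyz',s['tool_rot']).as_matrix().round(3), s['tool_pos'],s['time'])
E
```

```text
top green_crate ((497.8731384277344, -355.4817810058594), (209.46047973632812, 111.57332611083984), 6.413647651672363)
 all ((499.9768371582031, -361.3016662597656), (214.83522033691406, 124.37808227539062), 7.10075569152832)
top blue_crate ((486.6491394042969, 356.9521179199219), (111.39280700683594, 209.1442413330078), 76.49932098388672)
 all ((487.621337890625, 362.26495361328125), (123.27728271484375, 217.69764709472656), 76.02561950683594)
side green_crate ((497.5601806640625, -357.19525146484375), (209.52825927734375, 111.09552001953125), 7.129392623901367)
 all ((502.0487976074219, -345.8267822265625), (221.0818328857422, 132.57533264160156), 7.026364803314209)
side blue_crate ((486.54571533203125, 352.4252624511719), (113.91893768310547, 205.24684143066406), 76.9530029296875)
 all ((486.67193603515625, 353.50872802734375), (115.92726135253906, 205.6776885986328), 76.4211654663086)
[[ 0.     0.241  0.97 ]
 [ 0.     0.97  -0.241]
 [-1.     0.     0.   ]] [0.1267103  0.50947514 0.22673099] 1.95
```

View pics/side0.png

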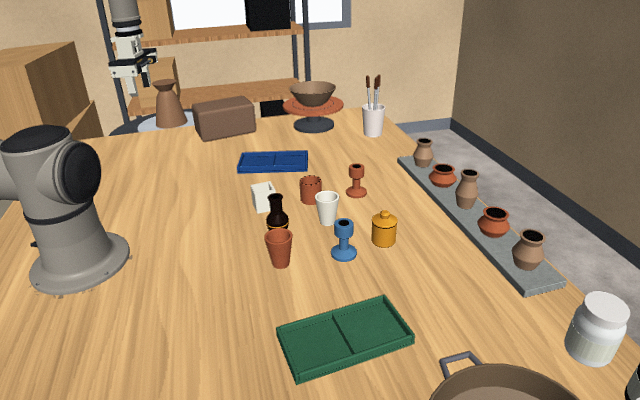

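```bash
cat > g.py <<'E'
from h import *
import sys
def go(*t):
    s=observe(); M=R.from_euler('xyz',s['tool_rot']).as_matrix()
    print('t',round(s['time'],2),'pos',s['tool_pos'].round(4),'open',round(s['opening'],4),'F',s['contact_force'].round(1),'q6',round(s['qpos'][5],2), 'jaw',round(float(np.degrees(np.arctan2(M[1,1],M[0,1]))),1),'tilt',round(float(np.arccos(-M[2,0])),4))
    p=s['tool_pos']
    for q in t:
        print(q,'->',((M.T@(np.array(q)-p))*1000).round(1)); p=np.array(q)
if __name__=='__main__':
    go(*[[float(x) for x in a.split(',')] for a in sys.argv[1:]])
E
python3 g.py 0.42,0.1,0.2 0.428,-0.125,0.2 0.428,-0.125,0.1 0.428,-0.125,0.046
```

```text
t 1.95 pos [0.1267 0.5095 0.2267] open 0.0916 F [ 0.2 -1.  -0.6] q6 -0.15 jaw 76.0 tilt 0.0
[0.42, 0.1, 0.2] -> [  26.7 -326.6  383.5]
[0.428, -0.125, 0.2] -> [  -0.  -216.4   62.1]
[0.428, -0.125, 0.1] -> [100.  -0.  -0.]
[0.428, -0.125, 0.046] -> [54. -0. -0.]
```

send_rows --motion '[{"hand": 1, "slide": [2, -28, 33], "spin": 0}, {"hand": 1, "slide": [2, -28, 33], "spin": 0}, {"hand": 1, "slide": [2, -28, 33], "spin": 0}, {"hand": 1, "slide": [2, -28, 33], "spin": 0}, {"hand": 1, "slide": [2, -28, 33], "spin": 0}, {"hand": 1, "slide": [2, -28, 33], "spin": 0}, {"hand": 1, "slide": [2, -28, 33], "spin": 0}, {"hand": 1, "slide": [2, -28, 33], "spin": 0}]' --grip_force 15

```text
time: 2.75
tool_pos: [0.3337, 0.2235, 0.2103]
tool_rot: [1.154, 1.565, 0.921]
contact_force: [0.9, 0.1, 0.3]
opening: 0.0919
```

```bash
python3 g.py 0.428,-0.125,0.2
```

```text
t 2.75 pos [0.3337 0.2235 0.2103] open 0.0919 F [0.9 0.1 0.3] q6 -0.94 jaw 76.6 tilt 0.0058
[0.428, -0.125, 0.2] -> [   9.  -317.3  172.2]
```

send_rows --motion '[{"hand": 1, "slide": [1, -39, 21], "spin": 0}, {"hand": 1, "slide": [1, -39, 21], "spin": 0}, {"hand": 1, "slide": [1, -39, 21], "spin": 0}, {"hand": 1, "slide": [1, -39, 21], "spin": 0}, {"hand": 1, "slide": [1, -39, 21], "spin": 0}, {"hand": 1, "slide": [1, -39, 21], "spin": 0}, {"hand": 1, "slide": [1, -39, 21], "spin": 0}, {"hand": 1, "slide": [0, 0, 0], "spin": 0}]'

```text
time: 3.55
tool_pos: [0.4188, -0.0933, 0.2038]
tool_rot: [0.488, 1.558, 0.25]
contact_force: [0.6, 1.2, -0.3]
opening: 0.0918
```

```bash
python3 g.py 0.428,-0.125,0.2; python3 - <<'E'
from h import *
p=cam('wrist'); cv2.imwrite('pics/w1.png',p['pixels'])
for t in ['clay_tumbler','vase','blue_candlestick']:
  for d in vision.cut_out(p,t)[:1]:
    P,u,v=cloud(p,d['mask']); top=P[P[:,2]>np.percentile(P[:,2],97)-0.006]
    r=cv2.minEnclosingCircle((top[:,:2]*1000).astype(np.float32)); print(t,round(d['conf'],2),d['uv'],P[:,2].max().round(3),r,len(top))
E
```

```text
t 3.55 pos [ 0.4188 -0.0933  0.2038] open 0.0918 F [ 0.6  1.2 -0.3] q6 -1.74 jaw 76.3 tilt 0.0125
[0.428, -0.125, 0.2] -> [  3.8 -28.7  16.4]
clay_tumbler 0.72 [292.5, 207.8] 0.074 ((428.8191223144531, -125.35722351074219), 28.969945907592773) 1058
vase 0.63 [421.8, 187.2] 0.09 ((444.1759338378906, 5.3933234214782715), 17.960460662841797) 1187
blue_candlestick 0.58 [320.1, 305.3] 0.294 ((473.41162109375, -115.69511413574219), 84.04911041259766) 149
```

View pics/w1.png

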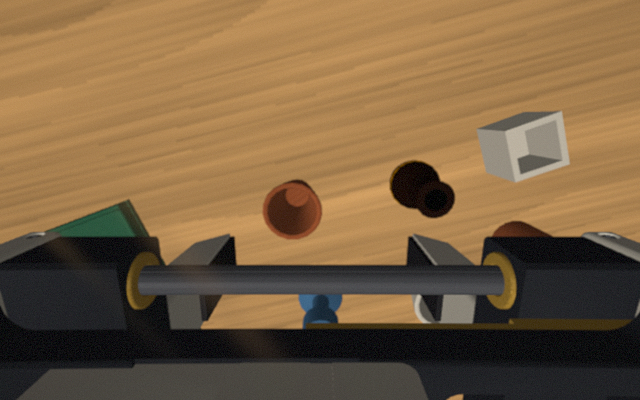

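send_rows --motion '[{"hand": 1, "slide": [4, -15, 8.5], "spin": 0}, {"hand": 1, "slide": [10, -13.5, 7.7], "spin": 0}, {"hand": 1, "slide": [30, 0, 0], "spin": 0}, {"hand": 1, "slide": [30, 0, 0], "spin": 0}, {"hand": 1, "slide": [0, 0, 0], "spin": 0}]'

```text
time: 4.25
tool_pos: [0.4281, -0.1147, 0.1279]
tool_rot: [0.588, 1.556, 0.365]
contact_force: [-0.5, -0.8, -0.9]
opening: 0.0919
```

```bash
python3 g.py 0.4285,-0.1255,0.1  0.4285,-0.1255,0.046
```

```text
t 4.25 pos [ 0.4281 -0.1147  0.1279] open 0.0919 F [-0.5 -0.8 -0.9] q6 -1.8 jaw 77.2 tilt 0.0143
[0.4285, -0.1255, 0.1] -> [ 27.8 -10.7   2.5]
[0.4285, -0.1255, 0.046] -> [54.  -0.4 -0.6]
```

send_rows --motion '[{"hand": 1, "slide": [14, -6, 1.5], "spin": 0}, {"hand": 1, "slide": [14, -6, 1.5], "spin": 0}, {"hand": 1, "slide": [18, 0, 0], "spin": 0}, {"hand": 1, "slide": [18, 0, 0], "spin": 0}, {"hand": 1, "slide": [0, 0, 0], "spin": 0}]'

```text
time: 4.75
tool_pos: [0.4318, -0.1251, 0.066]
tool_rot: [0.438, 1.553, 0.221]
contact_force: [0.1, -0.0, 0.4]
opening: 0.092
```

```bash
python3 g.py 0.4285,-0.1255,0.046
```

```text
t 4.75 pos [ 0.4318 -0.1251  0.066 ] open 0.092 F [ 0.1 -0.   0.4] q6 -1.83 jaw 77.6 tilt 0.0175
[0.4285, -0.1255, 0.046] -> [19.9 -1.2 -3.5]
```

send_rows --motion '[{"hand": 1, "slide": [10, -0.5, -2], "spin": 0}, {"hand": 1, "slide": [10, -0.5, -2], "spin": 0}, {"hand": 1, "slide": [1, 0, 0], "spin": 0}, {"hand": -0.2, "slide": [0, 0, 0], "spin": 0}, {"hand": -1, "slide": [0, 0, 0], "spin": 0}, {"hand": -1, "slide": [0, 0, 0], "spin": 0}, {"hand": -1, "slide": [0, 0, 0], "spin": 0}, {"hand": -1, "slide": [0, 0, 0], "spin": 0}]'

```text
time: 5.55
tool_pos: [0.4303, -0.1255, 0.0474]
tool_rot: [0.271, 1.548, 0.055]
contact_force: [0.0, 0.4, 0.5]
opening: 0.0563
```

```bash
python3 g.py 0.4285,-0.1255,0.17 0.4476,-0.3623,0.17; python3 - <<'E'
from h import *
print(R.from_euler('xyz',observe()['tool_rot']).as_matrix().round(4))
E
```

```text
t 5.55 pos [ 0.4303 -0.1255  0.0474] open 0.0563 F [0.  0.4 0.5] q6 -1.83 jaw 77.7 tilt 0.0228
[0.4285, -0.1255, 0.17] -> [-122.6    0.3    0.9]
[0.4476, -0.3623, 0.17] -> [ 1.000e-01 -2.272e+02  6.930e+01]
[[ 0.0227  0.2137  0.9766]
 [ 0.0013  0.9769 -0.2138]
 [-0.9997  0.0061  0.022 ]]
```

send_rows --motion '[{"hand": -1, "slide": [-8, 0, 0], "spin": 0}, {"hand": -1, "slide": [-20, 0, 0], "spin": 0}, {"hand": -1, "slide": [-35, 0, 0], "spin": 0}, {"hand": -1, "slide": [-35, 0, 0], "spin": 0}, {"hand": -1, "slide": [-20, 0, 0], "spin": 0}, {"hand": -1, "slide": [0, 0, 0], "spin": 0}]'

```text
time: 6.15
tool_pos: [0.4262, -0.1251, 0.171]
tool_rot: [0.344, 1.551, 0.129]
contact_force: [0.3, 0.9, -1.5]
opening: 0.0556
```

```bash
cat > q.py <<'E'
from h import *
s=observe(); print(s['qpos'].round(4),s['qpos'][[1,2,4]].sum(),s['tool_pos'].round(4)); print(R.from_euler('xyz',s['tool_rot']).as_matrix().round(4)); print(s['joint_efforts'].round(2))
E
python3 g.py;python3 q.py
```

```text
t 6.15 pos [ 0.4262 -0.1251  0.171 ] open 0.0556 F [ 0.3  0.9 -1.5] q6 -1.83 jaw 77.7 tilt 0.0199
[-0.4664  0.2445  1.8335  0.0129  1.0472 -1.8281] 3.125183873818817 [ 0.4262 -0.1251  0.171 ]
[[ 0.0197  0.2137  0.9767]
 [ 0.0026  0.9769 -0.2138]
 [-0.9998  0.0067  0.0187]]
[ 1.100e-01 -3.657e+01 -2.242e+01 -0.000e+00  6.400e-01  1.000e-02]
```

send_rows --motion '[{"hand": -1, "slide": [0, 0, 0], "spin": 0}, {"hand": -1, "slide": [0, 0, 0], "spin": 0}, {"hand": -1, "slide": [0, 0, 0], "spin": 0}]'

```text
time: 6.45
tool_pos: [0.4249, -0.1245, 0.169]
tool_rot: [0.447, 1.554, 0.231]
contact_force: [-0.4, 0.2, -2.0]
opening: 0.0559
```

```bash
python3 q.py
```

```text
[-0.4665  0.2462  1.8375  0.0128  1.0447 -1.8281] 3.1284189469893526 [ 0.4249 -0.1245  0.169 ]
[[ 0.0168  0.2138  0.9767]
 [ 0.004   0.9769 -0.2139]
 [-0.9999  0.0074  0.0155]]
[ 2.000e-02 -3.626e+01 -2.225e+01  0.000e+00  0.000e+00  0.000e+00]
```

send_rows --motion '[{"hand": -1, "slide": [0, -20, 6], "spin": 0}, {"hand": -1, "slide": [0, -36, 11], "spin": 0}, {"hand": -1, "slide": [0, -40, 13], "spin": 0}, {"hand": -1, "slide": [0, -40, 13], "spin": 0}, {"hand": -1, "slide": [0, -40, 13], "spin": 0}, {"hand": -1, "slide": [0, -32, 11], "spin": 0}, {"hand": -1, "slide": [0, -20, 6], "spin": 0}, {"hand": -1, "slide": [0, 0, 0], "spin": 0}]'

```text
time: 7.25
tool_pos: [0.4444, -0.3686, 0.1555]
tool_rot: [1.665, 1.554, 1.452]
contact_force: [0.8, 0.6, -1.9]
opening: 0.0561
```

```bash
python3 g.py 0.4476,-0.3623,0.1  0.4476,-0.3623,0.056
```

```text
t 7.25 pos [ 0.4444 -0.3686  0.1555] open 0.0561 F [ 0.8  0.6 -1.9] q6 -2.2 jaw 77.8 tilt 0.0172
[0.4476, -0.3623, 0.1] -> [55.6  5.8  1.9]
[0.4476, -0.3623, 0.056] -> [44.  -0.8  0.1]
```

send_rows --motion '[{"hand": -1, "slide": [20, 3, 1], "spin": 0}, {"hand": -1, "slide": [28, 3, 1], "spin": 0}, {"hand": -1, "slide": [28, 0, 0], "spin": 0}, {"hand": -1, "slide": [12, 0, 0], "spin": 0}, {"hand": -1, "slide": [0, 0, 0], "spin": 0}]'

```text
time: 7.75
tool_pos: [0.446, -0.3576, 0.0602]
tool_rot: [1.936, 1.546, 1.722]
contact_force: [0.1, -0.4, -1.3]
opening: 0.0554
```

```bash
python3 g.py 0.4476,-0.3623,0.054
```

```text
t 7.75 pos [ 0.446  -0.3576  0.0602] open 0.0554 F [ 0.1 -0.4 -1.3] q6 -2.18 jaw 77.7 tilt 0.0247
[0.4476, -0.3623, 0.054] -> [ 6.1 -4.3  2.6]
```

send_rows --motion '[{"hand": -1, "slide": [3, -2, 1], "spin": 0}, {"hand": -1, "slide": [3, -1, 1], "spin": 0}, {"hand": -1, "slide": [1, 0, 0], "spin": 0}]'

```text
time: 8.05
tool_pos: [0.4484, -0.3614, 0.0548]
tool_rot: [1.863, 1.548, 1.65]
contact_force: [-0.4, -0.6, -0.6]
opening: 0.0558
```

send_rows --motion '[{"hand": -1, "slide": [1, 0, 0], "spin": 0}, {"hand": -1, "slide": [1, 0, 0], "spin": 0}, {"hand": -1, "slide": [0, 0, 0], "spin": 0}]'

```text
time: 8.35
tool_pos: [0.4492, -0.3623, 0.0544]
tool_rot: [1.754, 1.551, 1.541]
contact_force: [-0.1, 0.2, -1.0]
opening: 0.0559
```

send_rows --motion '[{"hand": -1, "slide": [2, 0, 0], "spin": 0}, {"hand": -1, "slide": [2, 0, 0], "spin": 0}]'

```text
time: 8.55
tool_pos: [0.4504, -0.3628, 0.0534]
tool_rot: [1.567, 1.553, 1.354]
contact_force: [-3.1, 5.9, 19.9]
opening: 0.0557
```

send_rows --motion '[{"hand": -0.3, "slide": [-1, 0, 0], "spin": 0}, {"hand": 0.3, "slide": [0, 0, 0], "spin": 0}, {"hand": 1, "slide": [0, 0, 0], "spin": 0}, {"hand": 1, "slide": [0, 0, 0], "spin": 0}, {"hand": 1, "slide": [-30, 0, 0], "spin": 0}, {"hand": 1, "slide": [-45, 0, 0], "spin": 0}, {"hand": 1, "slide": [-45, 0, 0], "spin": 0}]'

```text
time: 9.25
tool_pos: [0.4473, -0.3624, 0.171]
tool_rot: [1.994, 1.542, 1.78]
contact_force: [0.2, -0.0, 0.0]
opening: 0.0908
```

```bash
python3 g.py 0.5635,0.0015,0.18; python3 - <<'E'
from h import *
for n in ['top','side']:
  p=cam(n); cv2.imwrite(f'pics/{n}2.png',p['pixels'])
  for t in ['clay_tumbler','white_tumbler']:
   for d in vision.cut_out(p,t)[:1]:
    P,u,v=cloud(p,d['mask']); top=P[P[:,2]>np.percentile(P[:,2],97)-0.006]
    r=cv2.minEnclosingCircle((top[:,:2]*1000).astype(np.float32)); print(t,round(d['conf'],2),d['uv'],P[:,2].max().round(3),r,len(top))
E
```

```text
t 9.25 pos [ 0.4473 -0.3624  0.171 ] open 0.0908 F [ 0.2 -0.   0. ] q6 -2.18 jaw 77.7 tilt 0.0287
[0.5635, 0.0015, 0.18] -> [  0.6 380.4  36.4]
clay_tumbler 0.72 [380.4, 190.5] 0.085 ((563.9747314453125, -128.46273803710938), 20.057279586791992) 254
clay_tumbler 0.67 [382.6, 229.0] 0.079 ((659.9622802734375, -112.5660629272461), 10.326033592224121) 52
white_tumbler 0.5 [333.5, 206.2] 0.073 ((583.760009765625, -11.745201110839844), 9.531022071838379) 12
```

View pics/side2.png

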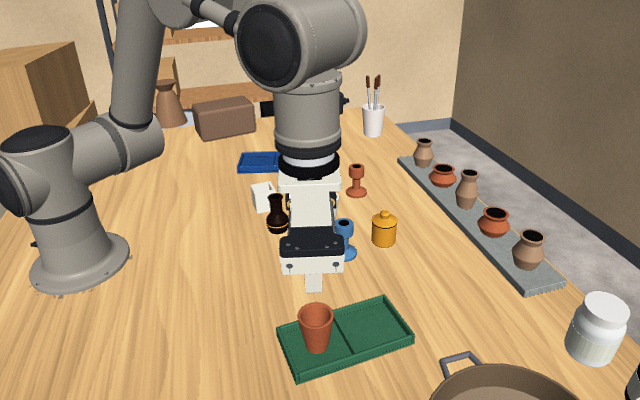

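send_rows --motion '[{"hand": 1, "slide": [0, 30, 4], "spin": 0}, {"hand": 1, "slide": [0, 48, 5], "spin": 0}, {"hand": 1, "slide": [0, 48, 5], "spin": 0}, {"hand": 1, "slide": [0, 48, 5], "spin": 0}, {"hand": 1, "slide": [0, 48, 5], "spin": 0}, {"hand": 1, "slide": [0, 48, 5], "spin": 0}, {"hand": 1, "slide": [0, 48, 5], "spin": 0}, {"hand": 1, "slide": [0, 35, 3], "spin": 0}]'

```text
time: 10.35
tool_pos: [0.5555, -0.0161, 0.1635]
tool_rot: [2.44, 1.522, 2.215]
contact_force: [0.4, -0.8, -0.1]
opening: 0.0916
```

send_rows --motion '[{"hand": 1, "slide": [0, 0, 0], "spin": 0}]'

```text
time: 10.45
tool_pos: [0.5555, -0.0118, 0.1618]
tool_rot: [2.462, 1.519, 2.242]
contact_force: [0.0, -0.2, 0.5]
opening: 0.0918
```

```bash
cat > w.py <<'E'
from h import *
import sys
p=cam('wrist')
for t in sys.argv[1:]:
  for d in vision.cut_out(p,t)[:1]:
    P,u,v=cloud(p,d['mask']); z0={'jar':0.058,'white_tumbler':0.072,'clay_tumbler':.078}.get(t,.08)
    top=P[P[:,2]>np.percentile(P[:,2],97)-0.006]
    r=cv2.minEnclosingCircle((top[:,:2]*1000).astype(np.float32)); print(t,round(d['conf'],2),d['uv'],P[:,2].max().round(3),r,len(top))
    r=cv2.minEnclosingCircle((P[:,:2]*1000).astype(np.float32)); print(' all',r)
E
python3 w.py white_tumbler; python3 g.py 0.5635,0.0015,0.1 0.5635,0.0015,0.046
```

```text
white_tumbler 0.71 [333.0, 217.7] 0.074 ((563.3967895507812, -0.11392974108457565), 28.468364715576172) 1340
 all ((563.3967895507812, -0.11392974108457565), 28.468364715576172)
t 10.55 pos [ 0.5546 -0.0151  0.1617] open 0.092 F [ 0.4 -0.1  0.3] q6 -1.55 jaw 77.2 tilt 0.0509
[0.5635, 0.0015, 0.1] -> [62.  16.3  7.5]
[0.5635, 0.0015, 0.046] -> [53.9 -1.7  2.2]
```

```bash
python3 q.py
```

```text
[-0.1841  0.4738  1.5071  0.0346  1.2003 -1.5457] 3.181145619223451 [ 0.5546 -0.0151  0.1617]
[[-0.0327  0.2211  0.9747]
 [ 0.0389  0.9748 -0.2198]
 [-0.9987  0.0307 -0.0405]]
[  1.66 -48.41 -23.08   0.29   0.25   0.11]
```

send_rows --motion '[{"hand": 1, "slide": [15, 6, 3], "spin": 0}, {"hand": 1, "slide": [20, 6, 3], "spin": 0}, {"hand": 1, "slide": [20, 4, 2], "spin": 0}, {"hand": 1, "slide": [15, 0, 0], "spin": 0}, {"hand": 1, "slide": [10, 0, 0], "spin": 0}, {"hand": 1, "slide": [0, 0, 0], "spin": 0}]'

```text
time: 11.15
tool_pos: [0.5603, -0.0069, 0.0753]
tool_rot: [2.611, 1.516, 2.379]
contact_force: [-0.2, -0.2, -0.2]
opening: 0.0922
```

```bash
python3 q.py; python3 g.py 0.5635,0.0005,0.048
```

```text
[-0.1667  0.5863  1.5808  0.036   1.02   -1.5246] 3.187134742029561 [ 0.5603 -0.0069  0.0753]
[[-0.0395  0.2309  0.9722]
 [ 0.0378  0.9726 -0.2295]
 [-0.9985  0.0276 -0.0471]]
[ 1.900e-01 -5.041e+01 -1.985e+01  1.100e-01  2.000e-02  0.000e+00]
t 11.15 pos [ 0.5603 -0.0069  0.0753] open 0.0922 F [-0.2 -0.2 -0.2] q6 -1.52 jaw 76.6 tilt 0.0547
[0.5635, 0.0005, 0.048] -> [27.4  7.2  2.7]
```

send_rows --motion '[{"hand": 1, "slide": [12, 4, 2], "spin": 0}, {"hand": 1, "slide": [12, 4, 1], "spin": 0}, {"hand": 1, "slide": [3, 0, 0], "spin": 0}, {"hand": -1, "slide": [0, 0, 0], "spin": 0}, {"hand": -1, "slide": [0, 0, 0], "spin": 0}, {"hand": -1, "slide": [0, 0, 0], "spin": 0}, {"hand": -1, "slide": [0, 0, 0], "spin": 0}]'

```text
time: 11.85
tool_pos: [0.5654, 0.0002, 0.0479]
tool_rot: [2.581, 1.519, 2.347]
contact_force: [-0.6, -0.3, 0.2]
opening: 0.0644
```

```bash
python3 q.py; python3 g.py 0.5635,0.0005,0.048
```

```text
[-0.1528  0.6292  1.5912  0.0379  0.9633 -1.5118] 3.1836428672973476 [5.654e-01 2.000e-04 4.790e-02]
[[-0.0365  0.2324  0.9719]
 [ 0.0371  0.9722 -0.2311]
 [-0.9986  0.0276 -0.0441]]
[ 1.000e-02 -5.151e+01 -1.888e+01  9.000e-02  2.800e-01  0.000e+00]
t 11.85 pos [5.654e-01 2.000e-04 4.790e-02] open 0.0644 F [-0.6 -0.3  0.2] q6 -1.51 jaw 76.6 tilt 0.052
[0.5635, 0.0005, 0.048] -> [-0.  -0.2 -1.9]
```

send_rows --motion '[{"hand": -1, "slide": [0, 0, -1], "spin": 0}, {"hand": -1, "slide": [0, 0, 0], "spin": 0}, {"hand": -1, "slide": [0, 0, 0], "spin": 0}, {"hand": -1, "slide": [-10, 0, 0], "spin": 0}, {"hand": -1, "slide": [-20, 0, 0], "spin": 0}, {"hand": -1, "slide": [-35, 0, 0], "spin": 0}, {"hand": -1, "slide": [-35, 0, 0], "spin": 0}, {"hand": -1, "slide": [-35, 0, 0], "spin": 0}]'

```text
time: 12.65
tool_pos: [0.566, -0.0042, 0.1844]
tool_rot: [2.699, 1.509, 2.465]
contact_force: [0.2, 0.1, -0.9]
opening: 0.0565
```

```bash
python3 q.py; python3 g.py 0.448,-0.3625,0.2
```

```text
[-0.1602  0.4804  1.4289  0.0319  1.2863 -1.5066] 3.19567316433844 [ 0.566  -0.0042  0.1844]
[[-0.0483  0.2327  0.9713]
 [ 0.0388  0.9722 -0.231 ]
 [-0.9981  0.0265 -0.056 ]]
[ 2.900e-01 -4.922e+01 -2.213e+01  1.200e-01 -6.200e-01 -1.000e-02]
t 12.65 pos [ 0.566  -0.0042  0.1844] open 0.0565 F [ 0.2  0.1 -0.9] q6 -1.51 jaw 76.5 tilt 0.062
[0.448, -0.3625, 0.2] -> [ -23.8 -375.3  -32.7]
```

send_rows --motion '[{"hand": -1, "slide": [-2, -20, -2], "spin": 0}, {"hand": -1, "slide": [-2, -30, -3], "spin": 0}, {"hand": -1, "slide": [-2, -30, -3], "spin": 0}, {"hand": -1, "slide": [-2, -30, -3], "spin": 0}, {"hand": -1, "slide": [-2, -30, -3], "spin": 0}, {"hand": -1, "slide": [-2, -30, -3], "spin": 0}, {"hand": -1, "slide": [-2, -30, -3], "spin": 0}, {"hand": -1, "slide": [-2, -30, -3], "spin": 0}]'

```text
time: 13.45
tool_pos: [0.4924, -0.2281, 0.2089]
tool_rot: [2.519, 1.525, 2.292]
contact_force: [-0.0, -0.1, -0.5]
opening: 0.0562
```

```bash
python3 q.py; python3 g.py 0.448,-0.3625,0.2
```

```text
[-0.5822  0.4134  1.4666  0.0126  1.3059 -1.9295] 3.185954601996429 [ 0.4924 -0.2281  0.2089]
[[-0.0304  0.2255  0.9738]
 [ 0.0345  0.9739 -0.2245]
 [-0.9989  0.0268 -0.0373]]
[  2.76 -47.89 -23.87   0.     0.29   0.73]
t 13.45 pos [ 0.4924 -0.2281  0.2089] open 0.0562 F [-0.  -0.1 -0.5] q6 -1.93 jaw 77.0 tilt 0.046
[0.448, -0.3625, 0.2] -> [   5.6 -141.2  -12.7]
```

send_rows --motion '[{"hand": -1, "slide": [0, -28, -3], "spin": 0}, {"hand": -1, "slide": [0, -28, -3], "spin": 0}, {"hand": -1, "slide": [0, -28, -3], "spin": 0}, {"hand": -1, "slide": [0, -24, -2], "spin": 0}, {"hand": -1, "slide": [0, -14, 0], "spin": 0}, {"hand": -1, "slide": [0, 0, 0], "spin": 0}, {"hand": -1, "slide": [0, 0, 0], "spin": 0}]'

```text
time: 14.15
tool_pos: [0.4503, -0.352, 0.2105]
tool_rot: [2.513, 1.528, 2.28]
contact_force: [-0.6, 0.8, -2.4]
opening: 0.0567
```

```bash
python3 q.py; python3 g.py 0.448,-0.3625,0.16;  python3 - <<'E'
from h import *
p=cam('wrist'); cv2.imwrite('pics/w3.png',p['pixels']);p=cam('side'); cv2.imwrite('pics/s3.png',p['pixels'])
E
```

```text
[-0.799   0.4645  1.3793  0.0027  1.3401 -2.1379] 3.183872760594717 [ 0.4503 -0.352   0.2105]
[[-0.0276  0.2308  0.9726]
 [ 0.0321  0.9727 -0.2299]
 [-0.9991  0.0249 -0.0342]]
[-8.800e-01 -5.002e+01 -2.520e+01 -1.600e-01  2.300e-01 -3.000e-02]
t 14.15 pos [ 0.4503 -0.352   0.2105] open 0.0567 F [-0.6  0.8 -2.4] q6 -2.14 jaw 76.7 tilt 0.0424
[0.448, -0.3625, 0.16] -> [ 50.2 -12.    1.9]
```

View pics/w3.png

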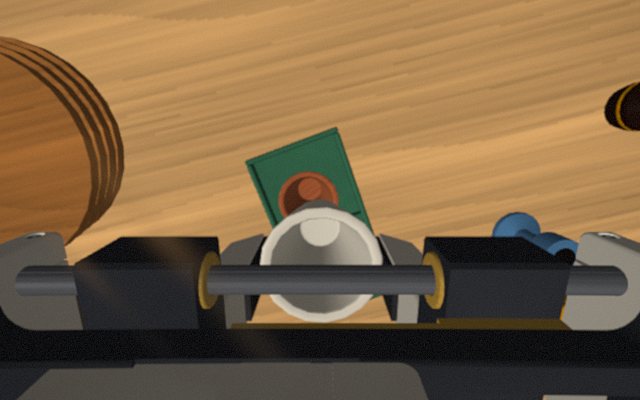

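View pics/s3.png

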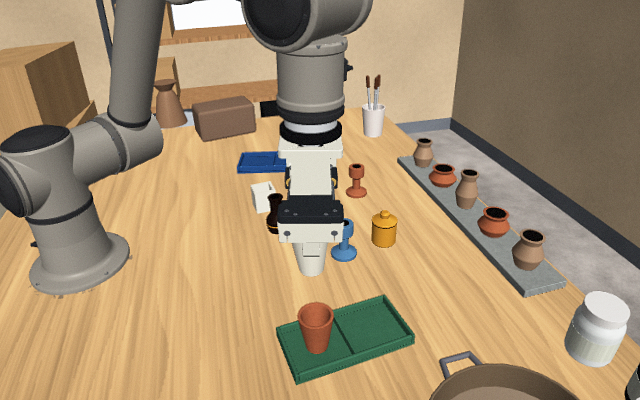

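```bash
cat > c.py <<'E'
from h import *
from scipy.optimize import least_squares
def axfit(P,zf=None,r0=.018,sl=22/2/72):
    # cone: r = r0+sl*(s) along axis, param: foot xy,z, lean xy
    def f(a):
        ax=np.array([a[3],a[4],1]);ax/=np.linalg.norm(ax)
        d=P-a[:3]; s=d@ax; rad=np.linalg.norm(d-s[:,None]*ax,axis=1)
        return (rad-r0-sl*s)*np.cos(.15)
    z0=P[:,2].min(); 
    r=least_squares(f,[*P[:,:2].mean(0),z0,0,0],loss='soft_l1',f_scale=.002)
    return r.x,np.abs(r.fun).mean()
E
python3 - <<'E'
from c import *
s=observe();print(s['tool_pos'].round(4))
p=cam('side');P,u,v=cloud(p)
C=p['pixels'][v,u].astype(int)
red=(C[:,2]>C[:,0]+40)
m=(abs(P[:,0]-.45)<.05)&(abs(P[:,1]+.36)<.05)&(P[:,2]>.024)&(P[:,2]<.09)&red
Q=P[m]; print(len(Q),Q.min(0).round(3),Q.max(0).round(3))
rim=Q[Q[:,2]>.073]; print('rim',cv2.minEnclosingCircle((rim[:,:2]*1000).astype(np.float32)))
m=(abs(P[:,0]-.45)<.05)&(abs(P[:,1]+.36)<.06)&(P[:,2]>.13)&(P[:,2]<.2)
Q=P[m]; print(len(Q),Q.min(0).round(3),Q.max(0).round(3))
for z in np.arange(.13,.235,.01):
    q=P[(abs(P[:,0]-.45)<.045)&(abs(P[:,1]+.36)<.06)&(P[:,2]>=z)&(P[:,2]<z+.01)]
    if len(q): print(round(z,3),len(q),q.min(0).round(3),q.max(0).round(3))
E
```

```text
[ 0.4505 -0.3516  0.2105]
1303 [ 0.419 -0.39   0.024] [ 0.476 -0.333  0.08 ]
rim ((448.3995361328125, -361.9825744628906), 30.172544479370117)
474 [ 0.424 -0.376  0.161] [ 0.467 -0.35   0.2  ]
0.16 75 [ 0.429 -0.371  0.161] [ 0.464 -0.35   0.17 ]
0.17 123 [ 0.427 -0.373  0.17 ] [ 0.465 -0.352  0.18 ]
0.18 127 [ 0.426 -0.374  0.18 ] [ 0.467 -0.353  0.19 ]
0.19 149 [ 0.424 -0.376  0.19 ] [ 0.467 -0.353  0.2  ]
0.2 97 [ 0.423 -0.376  0.2  ] [ 0.468 -0.353  0.21 ]
0.21 102 [ 0.422 -0.394  0.21 ] [ 0.47  -0.352  0.22 ]
0.22 130 [ 0.422 -0.4    0.22 ] [ 0.461 -0.362  0.23 ]
0.23 97 [ 0.43 -0.4   0.23] [ 0.45  -0.394  0.24 ]
```

send_rows --motion '[{"hand": -1, "slide": [12, -4, 2], "spin": 0}, {"hand": -1, "slide": [20, -4, 2], "spin": 0}, {"hand": -1, "slide": [20, -3, 2], "spin": 0}, {"hand": -1, "slide": [16, 0, 1], "spin": 0}, {"hand": -1, "slide": [0, 0, 0], "spin": 0}, {"hand": -1, "slide": [0, 0, 0], "spin": 0}]'

```text
time: 14.9
tool_pos: [0.4551, -0.3583, 0.1372]
tool_rot: [2.505, 1.528, 2.28]
contact_force: [-0.3, -0.7, -0.9]
opening: 0.0562
```

```bash
cat > n.py <<'E'
from c import *
import sys
s=observe();tp=s['tool_pos'];print(tp.round(4))
p=cam('side');P,u,v=cloud(p); cv2.imwrite('pics/s_%s.png'%sys.argv[1],p['pixels'][200:400,180:460].repeat(2,0).repeat(2,1))
C=p['pixels'][v,u].astype(int)
red=(C[:,2]>C[:,0]+40); near=(abs(P[:,0]-.45)<.045)&(abs(P[:,1]+.36)<.045)
Q=P[near&red&(P[:,2]>.03)&(P[:,2]<.085)&(P[:,1]<-.37)]
Wh=P[near&~red&(P[:,2]>.082)&(P[:,2]<tp[2]-.002)]
for n,q in (('clay',Q),('white',Wh)):
    for z in np.arange(.03,.2,.008):
        w=q[(q[:,2]>=z)&(q[:,2]<z+.008)]
        if len(w)>5: print(n,round(z,3),len(w),'xc',round((w[:,0].min()+w[:,0].max())/2,4),'w',round(np.ptp(w[:,0]),4),'ymin',w[:,1].min().round(4))
E
python3 n.py a; python3 q.py
```

```text
[ 0.4551 -0.3583  0.1372]
clay 0.03 62 xc 0.4474 w 0.0389 ymin -0.3837
clay 0.038 70 xc 0.4477 w 0.0421 ymin -0.3852
clay 0.046 72 xc 0.4469 w 0.0431 ymin -0.3866
clay 0.054 83 xc 0.4474 w 0.0465 ymin -0.388
clay 0.062 95 xc 0.4475 w 0.049 ymin -0.3901
clay 0.07 156 xc 0.4477 w 0.0535 ymin -0.3908
clay 0.078 39 xc 0.4482 w 0.0526 ymin -0.391
white 0.086 25 xc 0.452 w 0.0308 ymin -0.3769
white 0.094 70 xc 0.4518 w 0.0356 ymin -0.3787
white 0.102 78 xc 0.4511 w 0.0361 ymin -0.3799
white 0.11 81 xc 0.451 w 0.0391 ymin -0.3807
white 0.118 79 xc 0.4511 w 0.0422 ymin -0.3834
white 0.126 49 xc 0.4492 w 0.0401 ymin -0.3834
white 0.134 6 xc 0.4494 w 0.0318 ymin -0.3826
[-0.8007  0.5446  1.4573  0.0029  1.1831 -2.1477] 3.1849854603075194 [ 0.455  -0.3582  0.1372]
[[-0.0283  0.2234  0.9743]
 [ 0.033   0.9744 -0.2225]
 [-0.9991  0.0259 -0.0349]]
[ -0.13 -52.95 -23.7   -0.08   0.15   0.  ]
```

View pics/s_a.png

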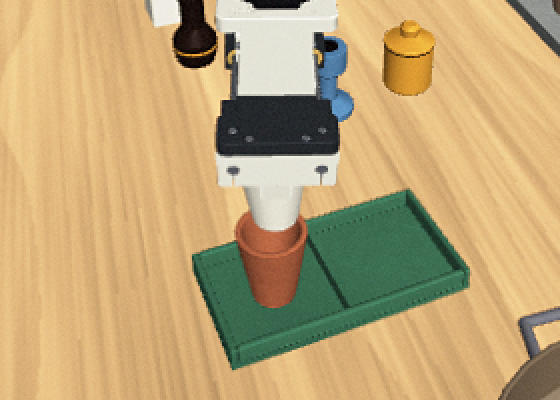

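send_rows --motion '[{"hand": -1, "slide": [2, -2.5, -2], "spin": 0}, {"hand": -1, "slide": [4, -2, -1.5], "spin": 0}, {"hand": -1, "slide": [8, 0, 0], "spin": 0}, {"hand": -1, "slide": [8, 0, 0], "spin": 0}, {"hand": -1, "slide": [0, 0, 0], "spin": 0}]'

```text
time: 15.45
tool_pos: [0.4503, -0.3622, 0.1158]
tool_rot: [2.5, 1.532, 2.276]
contact_force: [0.6, 0.7, -1.0]
opening: 0.0564
```

```bash
python3 n.py b; python3 g.py 0.4505,-0.362,0.1
```

```text
[ 0.4503 -0.3622  0.1158]
clay 0.03 64 xc 0.4474 w 0.0392 ymin -0.3839
clay 0.038 71 xc 0.4457 w 0.0404 ymin -0.385
clay 0.046 72 xc 0.4469 w 0.0437 ymin -0.3872
clay 0.054 81 xc 0.4474 w 0.0465 ymin -0.3877
clay 0.062 94 xc 0.4476 w 0.0491 ymin -0.3888
clay 0.07 161 xc 0.4483 w 0.0532 ymin -0.3904
clay 0.078 40 xc 0.4478 w 0.051 ymin -0.3873
white 0.078 41 xc 0.4463 w 0.0371 ymin -0.3825
white 0.086 75 xc 0.4454 w 0.0378 ymin -0.3846
white 0.094 81 xc 0.4455 w 0.0416 ymin -0.3857
white 0.102 54 xc 0.4439 w 0.0388 ymin -0.3863
white 0.11 7 xc 0.4432 w 0.0289 ymin -0.3842
t 15.5 pos [ 0.4506 -0.3624  0.1164] open 0.0563 F [-0.5  0.2 -1.8] q6 -2.16 jaw 77.1 tilt 0.0382
[0.4505, -0.362, 0.1] -> [16.4 -0.   0.3]
```

send_rows --motion '[{"hand": -1, "slide": [7, 0.3, 0.8], "spin": 0}, {"hand": -1, "slide": [7, 0.3, 0.5], "spin": 0}, {"hand": -1, "slide": [5, 0, 0], "spin": 0}, {"hand": -1, "slide": [2, 0, 0], "spin": 0}]'

```text
time: 15.9
tool_pos: [0.4521, -0.3616, 0.0946]
tool_rot: [2.492, 1.534, 2.268]
contact_force: [-1.6, 2.1, 13.6]
opening: 0.0565
```

send_rows --motion '[{"hand": -1, "slide": [1.5, 0, 0], "spin": 0}, {"hand": -0.2, "slide": [-1, 0, 0], "spin": 0}, {"hand": 0.3, "slide": [0, 0, 0], "spin": 0}, {"hand": 1, "slide": [0, 0, 0], "spin": 0}, {"hand": 1, "slide": [0, 0, 0], "spin": 0}, {"hand": 1, "slide": [-25, 0, 0], "spin": 0}, {"hand": 1, "slide": [-40, 0, 0], "spin": 0}, {"hand": 1, "slide": [-40, 0, 0], "spin": 0}]'

```text
time: 16.7
tool_pos: [0.4529, -0.3628, 0.1971]
tool_rot: [2.504, 1.524, 2.279]
contact_force: [0.5, -0.9, 0.2]
opening: 0.0909
```

```bash
python3 g.py 0.662,-0.111,0.18; python3 q.py; python3 n.py c
```

```text
t 16.7 pos [ 0.4529 -0.3628  0.1971] open 0.0909 F [ 0.5 -0.9  0.2] q6 -2.16 jaw 77.1 tilt 0.0471
[0.662, -0.111, 0.18] -> [ 19.7 291.5 148.4]
[-0.8087  0.4938  1.369   0.0026  1.3258 -2.1556] 3.1885967973997893 [ 0.4529 -0.3628  0.1971]
[[-0.0306  0.2232  0.9743]
 [ 0.0357  0.9744 -0.2221]
 [-0.9989  0.028  -0.0378]]
[ 2.300e-01 -4.912e+01 -2.158e+01 -6.000e-02 -8.400e-01  1.000e-02]
[ 0.4529 -0.3628  0.1971]
clay 0.03 63 xc 0.4527 w 0.0398 ymin -0.3856
clay 0.038 69 xc 0.4536 w 0.0425 ymin -0.3871
clay 0.046 71 xc 0.4534 w 0.0467 ymin -0.3898
clay 0.054 91 xc 0.4527 w 0.0471 ymin -0.39
clay 0.062 88 xc 0.4533 w 0.0504 ymin -0.3912
clay 0.07 167 xc 0.4539 w 0.0541 ymin -0.3924
clay 0.078 44 xc 0.4543 w 0.0512 ymin -0.3917
white 0.078 67 xc 0.4498 w 0.0375 ymin -0.3877
white 0.086 179 xc 0.4524 w 0.0452 ymin -0.3888
white 0.094 211 xc 0.4529 w 0.0479 ymin -0.3901
white 0.102 235 xc 0.4533 w 0.0496 ymin -0.391
white 0.11 348 xc 0.4543 w 0.0556 ymin -0.3925
white 0.118 145 xc 0.4542 w 0.0557 ymin -0.3917
```

View pics/s_c.png

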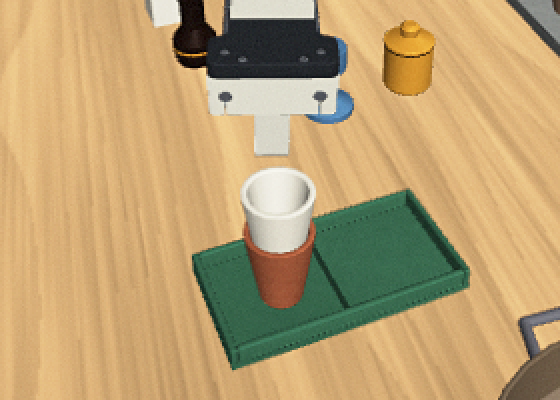

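send_rows --motion '[{"hand": 1, "slide": [1, 20, 11], "spin": 0}, {"hand": 1, "slide": [1, 28, 15], "spin": 0}, {"hand": 1, "slide": [1, 32, 16], "spin": 0}, {"hand": 1, "slide": [1, 32, 16], "spin": 0}, {"hand": 1, "slide": [1, 32, 16], "spin": 0}, {"hand": 1, "slide": [1, 32, 16], "spin": 0}, {"hand": 1, "slide": [1, 32, 16], "spin": 0}, {"hand": 1, "slide": [1, 32, 16], "spin": 0}]'

```text
time: 17.55
tool_pos: [0.6332, -0.1577, 0.2008]
tool_rot: [2.489, 1.546, 2.255]
contact_force: [-0.5, -1.1, -0.3]
opening: 0.092
```

```bash
python3 q.py; python3 g.py 0.662,-0.111,0.18
```

```text
[-0.3674  0.6117  1.1522  0.0124  1.399  -1.7066] 3.1629562594329697 [ 0.6332 -0.1577  0.2008]
[[-0.0155  0.2318  0.9726]
 [ 0.019   0.9726 -0.2315]
 [-0.9997  0.0149 -0.0195]]
[-1.72e+00 -5.93e+01 -2.34e+01  8.00e-02  3.00e-02 -7.10e-01]
t 17.55 pos [ 0.6332 -0.1577  0.2008] open 0.092 F [-0.5 -1.1 -0.3] q6 -1.71 jaw 76.6 tilt 0.0246
[0.662, -0.111, 0.18] -> [21.3 51.8 17.7]
```

send_rows --motion '[{"hand": 1, "slide": [5, 22, 8], "spin": 0}, {"hand": 1, "slide": [10, 16, 5], "spin": 0}, {"hand": 1, "slide": [20, 8, 3], "spin": 0}, {"hand": 1, "slide": [15, 0, 0], "spin": 0}, {"hand": 1, "slide": [0, 0, 0], "spin": 0}, {"hand": 1, "slide": [0, 0, 0], "spin": 0}]'

```text
time: 18.15
tool_pos: [0.6615, -0.1088, 0.1462]
tool_rot: [2.497, 1.545, 2.269]
contact_force: [-0.6, -0.4, 0.3]
opening: 0.0918
```

```bash
python3 q.py; python3 w.py jar; python3 g.py 0.662,-0.111,0.1 0.662,-0.111,0.024
```

```text
[-0.2842  0.6861  1.167   0.0149  1.3099 -1.6309] 3.163109432042031 [ 0.6615 -0.1088  0.1462]
[[-0.0166  0.2262  0.9739]
 [ 0.0198  0.974  -0.2259]
 [-0.9997  0.0155 -0.0206]]
[ 3.600e-01 -5.842e+01 -2.375e+01  6.000e-02  1.600e-01  1.000e-02]
jar 0.89 [318.6, 207.1] 0.08 ((663.012939453125, -110.83651733398438), 10.734201431274414) 600
 all ((672.5610961914062, -115.89678955078125), 38.53636169433594)
t 18.25 pos [ 0.6616 -0.1091  0.1466] open 0.0919 F [-0.  -0.3  0. ] q6 -1.63 jaw 76.9 tilt 0.0253
[0.662, -0.111, 0.1] -> [46.6 -2.4  1.8]
[0.662, -0.111, 0.024] -> [76.  -1.2  1.5]
```

send_rows --motion '[{"hand": 1, "slide": [18, -1, 1.5], "spin": 0}, {"hand": 1, "slide": [22, -1, 1], "spin": 0}, {"hand": 1, "slide": [22, -1, 0.5], "spin": 0}, {"hand": 1, "slide": [22, 0, 0.5], "spin": 0}, {"hand": 1, "slide": [18, 0, 0], "spin": 0}, {"hand": 1, "slide": [10, 0, 0], "spin": 0}, {"hand": 1, "slide": [0, 0, 0], "spin": 0}]'

```text
time: 18.95
tool_pos: [0.6671, -0.116, 0.0395]
tool_rot: [1.875, 1.556, 1.642]
contact_force: [0.0, 0.1, 0.1]
opening: 0.0917
```

```bash
python3 q.py; python3 g.py 0.6625,-0.111,0.024
```

```text
[-0.2918  0.7943  1.2676  0.0157  1.0849 -1.6366] 3.146906841746714 [ 0.6671 -0.116   0.0395]
[[-0.0011  0.2312  0.9729]
 [ 0.0148  0.9728 -0.2312]
 [-0.9999  0.0141 -0.0044]]
[-0.000e+00 -6.131e+01 -2.179e+01  2.000e-02 -1.500e-01 -0.000e+00]
t 18.95 pos [ 0.6671 -0.116   0.0395] open 0.0917 F [0.  0.1 0.1] q6 -1.64 jaw 76.6 tilt 0.0148
[0.6625, -0.111, 0.024] -> [15.6  3.6 -5.5]
```

send_rows --motion '[{"hand": 1, "slide": [8, 2, -3], "spin": 0}, {"hand": 1, "slide": [7, 2, -3], "spin": 0}, {"hand": 0.4, "slide": [1, 0, 0], "spin": 0}, {"hand": -1, "slide": [0, 0, 0], "spin": 0}, {"hand": -1, "slide": [0, 0, 0], "spin": 0}, {"hand": -1, "slide": [0, 0, 0], "spin": 0}, {"hand": -1, "slide": [0, 0, 0], "spin": 0}, {"hand": -1, "slide": [0, 0, 0], "spin": 0}]' --grip_force 20

```text
time: 19.75
tool_pos: [0.6643, -0.1108, 0.0272]
tool_rot: [1.349, 1.556, 1.115]
contact_force: [0.7, 0.2, -2.2]
opening: 0.0537
```

```bash
python3 q.py; python3 g.py 0.5478,-0.3505,0.15
```

```text
[-0.2856  0.7991  1.2973  0.0163  1.0428 -1.6311] 3.139229602872889 [ 0.6643 -0.1108  0.0272]
[[ 0.0063  0.2313  0.9729]
 [ 0.0129  0.9728 -0.2314]
 [-0.9999  0.014   0.0032]]
[-2.600e-01 -6.202e+01 -2.171e+01 -7.000e-02  6.000e-02  0.000e+00]
t 19.75 pos [ 0.6643 -0.1108  0.0272] open 0.0537 F [ 0.7  0.2 -2.2] q6 -1.63 jaw 76.6 tilt 0.0143
[0.5478, -0.3505, 0.15] -> [-126.7 -258.4  -57.5]
```

send_rows --motion '[{"hand": -1, "slide": [-10, 0, 0], "spin": 0}, {"hand": -1, "slide": [-20, 0, 0], "spin": 0}, {"hand": -1, "slide": [-30, 0, 0], "spin": 0}, {"hand": -1, "slide": [-30, -5, -1], "spin": 0}, {"hand": -1, "slide": [-30, -15, -3], "spin": 0}, {"hand": -1, "slide": [-12, -25, -6], "spin": 0}, {"hand": -1, "slide": [-2, -30, -7], "spin": 0}, {"hand": -1, "slide": [-2, -30, -7], "spin": 0}]'

```text
time: 20.55
tool_pos: [0.6151, -0.208, 0.1695]
tool_rot: [1.489, 1.557, 1.262]
contact_force: [0.2, 0.2, -2.3]
opening: 0.0539
```

```bash
python3 q.py; python3 g.py 0.5478,-0.3505,0.15
```

```text
[-0.4507  0.6159  1.2318  0.0139  1.2959 -1.7985] 3.1435300705725737 [ 0.6151 -0.208   0.1695]
[[ 0.0041  0.2247  0.9744]
 [ 0.0129  0.9743 -0.2248]
 [-0.9999  0.0135  0.0011]]
[  3.27 -58.44 -25.65   0.08   0.2    0.67]
t 20.55 pos [ 0.6151 -0.208   0.1695] open 0.0539 F [ 0.2  0.2 -2.3] q6 -1.8 jaw 77.0 tilt 0.0135
[0.5478, -0.3505, 0.15] -> [  17.4 -154.2  -33.5]
```

send_rows --motion '[{"hand": -1, "slide": [1, -30, -7], "spin": 0}, {"hand": -1, "slide": [1, -30, -7], "spin": 0}, {"hand": -1, "slide": [1, -30, -7], "spin": 0}, {"hand": -1, "slide": [1, -28, -6], "spin": 0}, {"hand": -1, "slide": [1, -16, -3], "spin": 0}, {"hand": -1, "slide": [5, 0, 0], "spin": 0}, {"hand": -1, "slide": [0, 0, 0], "spin": 0}]'

```text
time: 21.25
tool_pos: [0.5511, -0.3397, 0.1621]
tool_rot: [1.206, 1.559, 0.975]
contact_force: [-0.5, 0.0, -1.3]
opening: 0.0537
```

```bash
python3 q.py; python3 g.py 0.5478,-0.3505,0.05 0.5478,-0.3505,0.036
```

```text
[-0.6768  0.6179  1.2494  0.0128  1.2753 -2.0201] 3.142609357081305 [ 0.5511 -0.3397  0.1621]
[[ 0.0069  0.2292  0.9734]
 [ 0.0102  0.9733 -0.2293]
 [-0.9999  0.0115  0.0044]]
[-1.190e+00 -5.843e+01 -2.556e+01 -1.300e-01 -1.000e-01 -4.000e-02]
t 21.25 pos [ 0.5511 -0.3397  0.1621] open 0.0537 F [-0.5  0.  -1.3] q6 -2.02 jaw 76.7 tilt 0.0123
[0.5478, -0.3505, 0.05] -> [111.9 -12.5  -1.2]
[0.5478, -0.3505, 0.036] -> [14.  -0.2 -0.1]
```

send_rows --motion '[{"hand": -1, "slide": [15, -5, 1], "spin": 0}, {"hand": -1, "slide": [22, -4, 1], "spin": 0}, {"hand": -1, "slide": [22, -3, 0], "spin": 0}, {"hand": -1, "slide": [22, 0, 0], "spin": 0}, {"hand": -1, "slide": [18, 0, 0], "spin": 0}, {"hand": -1, "slide": [6, 0, 0], "spin": 0}, {"hand": -1, "slide": [0, 0, 0], "spin": 0}]'

```text
time: 21.95
tool_pos: [0.5549, -0.3431, 0.0481]
tool_rot: [1.406, 1.556, 1.185]
contact_force: [-0.0, 0.6, -1.6]
opening: 0.0537
```

```bash
python3 q.py; python3 g.py 0.551,-0.3505,0.034
```

```text
[-0.6781  0.7435  1.3484  0.0162  1.0539 -2.0358] 3.1458766915606002 [ 0.5549 -0.3431  0.0481]
[[ 0.0055  0.2193  0.9756]
 [ 0.0136  0.9755 -0.2194]
 [-0.9999  0.0145  0.0024]]
[ -0.12 -59.52 -21.59   0.    -0.08  -0.  ]
t 21.95 pos [ 0.5549 -0.3431  0.0481] open 0.0537 F [-0.   0.6 -1.6] q6 -2.04 jaw 77.3 tilt 0.0147
[0.551, -0.3505, 0.034] -> [14.  -8.3 -2.2]
```

send_rows --motion '[{"hand": -1, "slide": [3, -5, -1.5], "spin": 0}, {"hand": -1, "slide": [4, -4, -1], "spin": 0}, {"hand": -1, "slide": [3, 0, 0], "spin": 0}, {"hand": -1, "slide": [2, 0, 0], "spin": 0}]'

```text
time: 22.35
tool_pos: [0.5519, -0.3523, 0.0377]
tool_rot: [1.084, 1.557, 0.865]
contact_force: [-0.5, 0.7, -1.6]
opening: 0.0534
```

send_rows --motion '[{"hand": -1, "slide": [2, 0, 0], "spin": 0}, {"hand": -1, "slide": [2, 0, 0], "spin": 0}, {"hand": -1, "slide": [1, 0, 0], "spin": 0}]'

```text
time: 22.65
tool_pos: [0.5522, -0.3527, 0.0331]
tool_rot: [0.979, 1.557, 0.758]
contact_force: [-0.1, 0.7, -0.3]
opening: 0.0536
```

send_rows --motion '[{"hand": -1, "slide": [1.5, 0, 0], "spin": 0}]'

```text
time: 22.75
tool_pos: [0.5529, -0.3528, 0.0328]
tool_rot: [0.868, 1.556, 0.648]
contact_force: [-1.8, 3.0, 12.4]
opening: 0.0538
```

send_rows --motion '[{"hand": -0.2, "slide": [-1, 0, 0], "spin": 0}, {"hand": 0.3, "slide": [0, 0, 0], "spin": 0}, {"hand": 1, "slide": [0, 0, 0], "spin": 0}, {"hand": 1, "slide": [-1, 0, 0], "spin": 0}, {"hand": 1, "slide": [-20, 0, 0], "spin": 0}, {"hand": 1, "slide": [-40, 0, 0], "spin": 0}, {"hand": 1, "slide": [-45, 0, 0], "spin": 0}, {"hand": 1, "slide": [-40, 0, 0], "spin": 0}]'

```text
time: 23.55
tool_pos: [0.5486, -0.3521, 0.1776]
tool_rot: [1.708, 1.553, 1.487]
contact_force: [0.9, -0.6, -0.1]
opening: 0.0916
```

```bash
python3 q.py; python3 g.py 0.564,-0.1295,0.18; python3 - <<'E'
from h import *
p=cam('side'); cv2.imwrite('pics/s5.png',p['pixels'])
E
```

```text
[-0.6951  0.6195  1.2024  0.0148  1.3298 -2.0492] 3.151701446726398 [ 0.5486 -0.3521  0.1776]
[[ 0.0015  0.2184  0.9758]
 [ 0.0175  0.9757 -0.2184]
 [-0.9998  0.0174 -0.0024]]
[  0.25 -55.58 -22.52  -0.    -0.83  -0.  ]
t 23.55 pos [ 0.5486 -0.3521  0.1776] open 0.0916 F [ 0.9 -0.6 -0.1] q6 -2.05 jaw 77.4 tilt 0.0176
[0.564, -0.1295, 0.18] -> [  1.5 220.6 -33.6]
```

View pics/s5.png

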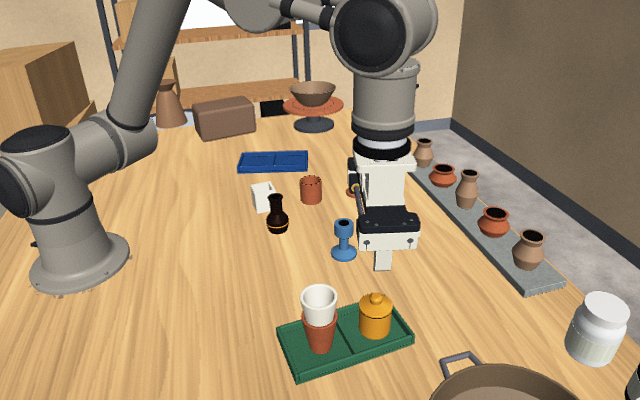

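Green order done: nested tumblers at (320,320), jar at (376,318). Now the blue candlestick at (344,240).

send_rows --motion '[{"hand": 1, "slide": [0, 20, -4], "spin": 0}, {"hand": 1, "slide": [0, 30, -5], "spin": 0}, {"hand": 1, "slide": [0, 35, -6], "spin": 0}, {"hand": 1, "slide": [0, 35, -6], "spin": 0}, {"hand": 1, "slide": [0, 35, -6], "spin": 0}, {"hand": 1, "slide": [0, 30, -6], "spin": 0}, {"hand": 1, "slide": [0, 20, -3], "spin": 0}, {"hand": 1, "slide": [0, 0, 0], "spin": 0}]'

```text
time: 24.4
tool_pos: [0.5588, -0.1339, 0.1867]
tool_rot: [0.959, 1.556, 0.738]
contact_force: [-0.2, -1.2, -0.2]
opening: 0.0919
```

```bash
python3 q.py; python3 w.py blue_candlestick; python3 g.py 0.564,-0.1295,0.12 0.564,-0.1295,0.048
```

```text
[-0.376   0.4607  1.4535  0.0142  1.2208 -1.7306] 3.1350662897649757 [ 0.5588 -0.1339  0.1867]
[[ 0.011   0.2191  0.9756]
 [ 0.01    0.9756 -0.2192]
 [-0.9999  0.0122  0.0085]]
[  0.83 -48.9  -23.75   0.17   0.07   0.32]
blue_candlestick 0.75 [325.1, 189.8] 0.083 ((564.7965698242188, -130.1353302001953), 19.88031005859375) 1571
 all ((569.4221801757812, -126.8909683227539), 34.36909866333008)
t 24.5 pos [ 0.5589 -0.1365  0.1867] open 0.0918 F [-0.3 -0.5  0. ] q6 -1.73 jaw 77.2 tilt 0.0143
[0.564, -0.1295, 0.12] -> [66.8  7.2  2.8]
[0.564, -0.1295, 0.048] -> [72.  -0.8 -0.7]
```

send_rows --motion '[{"hand": 1, "slide": [18, 3, 1.5], "spin": 0}, {"hand": 1, "slide": [24, 3, 1], "spin": 0}, {"hand": 1, "slide": [24, 2, 0], "spin": 0}, {"hand": 1, "slide": [24, 0, 0], "spin": 0}, {"hand": 1, "slide": [20, 0, 0], "spin": 0}, {"hand": 1, "slide": [16, 0, 0], "spin": 0}, {"hand": 1, "slide": [0, 0, 0], "spin": 0}]'

```text
time: 25.2
tool_pos: [0.5644, -0.137, 0.0553]
tool_rot: [0.639, 1.557, 0.407]
contact_force: [-0.2, 0.5, -0.0]
opening: 0.092
```

```bash
python3 g.py 0.5645,-0.1295,0.048
```

```text
t 25.2 pos [ 0.5644 -0.137   0.0553] open 0.092 F [-0.2  0.5 -0. ] q6 -1.72 jaw 76.7 tilt 0.014
[0.5645, -0.1295, 0.048] -> [ 7.3  7.3 -1.7]
```

send_rows --motion '[{"hand": 1, "slide": [4, 4, -1], "spin": 0}, {"hand": 1, "slide": [3, 4, -1], "spin": 0}, {"hand": 0.2, "slide": [0, 0, 0], "spin": 0}, {"hand": -1, "slide": [0, 0, 0], "spin": 0}, {"hand": -1, "slide": [0, 0, 0], "spin": 0}, {"hand": -1, "slide": [0, 0, 0], "spin": 0}, {"hand": -1, "slide": [0, 0, 0], "spin": 0}, {"hand": -1, "slide": [0, 0, 0], "spin": 0}]'

```text
time: 26.0
tool_pos: [0.5663, -0.1306, 0.0514]
tool_rot: [0.39, 1.552, 0.156]
contact_force: [2.2, -0.2, 0.3]
opening: 0.0483
```

```bash
python3 g.py 0.5357,0.3432,0.19;python3 q.py
```

```text
t 26.0 pos [ 0.5663 -0.1306  0.0514] open 0.0483 F [ 2.2 -0.2  0.3] q6 -1.71 jaw 76.6 tilt 0.0188
[0.5357, 0.3432, 0.19] -> [-137.7  454.8 -137. ]
[-0.3636  0.6216  1.5927  0.0118  0.911  -1.7082] 3.12531012867779 [ 0.5663 -0.1306  0.0514]
[[ 0.0186  0.2312  0.9727]
 [ 0.0029  0.9729 -0.2313]
 [-0.9998  0.0071  0.0174]]
[ 1.000e-02 -5.176e+01 -1.933e+01 -0.000e+00  0.000e+00 -0.000e+00]
```

send_rows --motion '[{"hand": -1, "slide": [0.5, 0, -1], "spin": 0}, {"hand": -1, "slide": [0, 0, 0], "spin": 0}, {"hand": -1, "slide": [0, 0, 0], "spin": 0}, {"hand": -1, "slide": [-10, 0, 0], "spin": 0}, {"hand": -1, "slide": [-25, 0, 0], "spin": 0}, {"hand": -1, "slide": [-35, 0, 0], "spin": 0}, {"hand": -1, "slide": [-35, 0, 0], "spin": 0}, {"hand": -1, "slide": [-30, 0, 0], "spin": 0}]'

```text
time: 26.8
tool_pos: [0.5593, -0.1296, 0.1867]
tool_rot: [1.145, 1.561, 0.911]
contact_force: [-0.2, 0.2, -2.6]
opening: 0.0393
```

```bash
python3 g.py 0.5357,0.3432,0.19;python3 q.py
```

```text
t 26.8 pos [ 0.5593 -0.1296  0.1867] open 0.0393 F [-0.2  0.2 -2.6] q6 -1.71 jaw 76.6 tilt 0.0097
[0.5357, 0.3432, 0.19] -> [ 1.000e-01  4.545e+02 -1.324e+02]
[-0.3664  0.4622  1.451   0.0099  1.2256 -1.7068] 3.1387951341766382 [ 0.5593 -0.1296  0.1867]
[[ 0.006   0.2315  0.9728]
 [ 0.0077  0.9728 -0.2315]
 [-1.      0.0089  0.004 ]]
[  0.18 -48.36 -22.76   0.    -0.66  -0.  ]
```

send_rows --motion '[{"hand": -1, "slide": [0, 20, -6], "spin": 0}, {"hand": -1, "slide": [0, 32, -9], "spin": 0}, {"hand": -1, "slide": [0, 34, -10], "spin": 0}, {"hand": -1, "slide": [0, 34, -10], "spin": 0}, {"hand": -1, "slide": [0, 34, -10], "spin": 0}, {"hand": -1, "slide": [0, 34, -10], "spin": 0}, {"hand": -1, "slide": [0, 34, -10], "spin": 0}, {"hand": -1, "slide": [0, 34, -10], "spin": 0}]'

```text
time: 27.6
tool_pos: [0.5476, 0.1402, 0.1987]
tool_rot: [0.345, 1.551, 0.102]
contact_force: [1.6, -0.1, -1.2]
opening: 0.0391
```

```bash
python3 g.py 0.5357,0.3432,0.19;python3 q.py
```

```text
t 27.6 pos [0.5476 0.1402 0.1987] open 0.0391 F [ 1.6 -0.1 -1.2] q6 -1.21 jaw 76.1 tilt 0.0197
[0.5357, 0.3432, 0.19] -> [  8.8 194.2 -60.5]
[ 1.1510e-01  4.2720e-01  1.4734e+00 -3.0000e-04  1.2213e+00 -1.2130e+00] 3.121857541473564 [0.5476 0.1402 0.1987]
[[ 0.0196  0.2401  0.9705]
 [ 0.002   0.9707 -0.2402]
 [-0.9998  0.0067  0.0186]]
[-3.010e+00 -4.922e+01 -2.349e+01  4.000e-02  4.000e-02 -8.900e-01]
```

send_rows --motion '[{"hand": -1, "slide": [0, 34, -10], "spin": 0}, {"hand": -1, "slide": [1, 34, -10], "spin": 0}, {"hand": -1, "slide": [1, 34, -10], "spin": 0}, {"hand": -1, "slide": [1, 34, -10], "spin": 0}, {"hand": -1, "slide": [1, 28, -9], "spin": 0}, {"hand": -1, "slide": [1, 16, -6], "spin": 0}, {"hand": -1, "slide": [0, 0, 0], "spin": 0}, {"hand": -1, "slide": [0, 0, 0], "spin": 0}]'

```text
time: 28.4
tool_pos: [0.5335, 0.3392, 0.197]
tool_rot: [0.33, 1.551, 0.093]
contact_force: [-0.1, 0.1, -1.1]
opening: 0.0395
```

```bash
python3 g.py 0.5357,0.3432,0.09 0.5357,0.3432,0.057;python3 q.py;  python3 - <<'E'
from h import *
p=cam('wrist'); cv2.imwrite('pics/w6.png',p['pixels'])
P,u,v=cloud(p); C=p['pixels'][v,u].astype(int)
m=(P[:,2]>.017)&(P[:,2]<.028)&(C[:,0]>C[:,2]+25)&(P[:,1]>.25)
print(cv2.minAreaRect((P[m][:,:2]*1000).astype(np.float32)))
E
```

```text
t 28.4 pos [0.5335 0.3392 0.197 ] open 0.0395 F [-0.1  0.1 -1.1] q6 -0.88 jaw 76.4 tilt 0.0195
[0.5357, 0.3432, 0.09] -> [107.    3.8  -0.8]
[0.5357, 0.3432, 0.057] -> [33.  -0.2 -0.6]
[ 0.4486  0.5524  1.2679 -0.007   1.303  -0.8832] 3.123303183065522 [0.5335 0.3392 0.197 ]
[[ 0.0194  0.2349  0.9718]
 [ 0.0018  0.972  -0.235 ]
 [-0.9998  0.0063  0.0185]]
[ 1.040e+00 -5.486e+01 -2.564e+01  1.100e-01 -2.000e-02  4.000e-02]
((486.9451599121094, 354.7453918457031), (106.45417022705078, 205.77281188964844), 76.51494598388672)
```

View pics/w6.png

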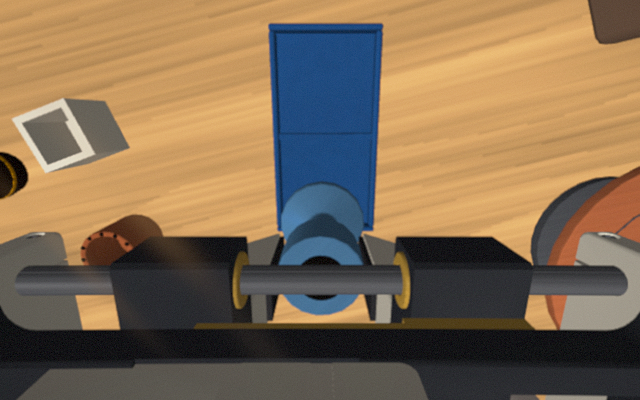

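send_rows --motion '[{"hand": -1, "slide": [15, 2, 0], "spin": 0}, {"hand": -1, "slide": [25, 2, 0], "spin": 0}, {"hand": -1, "slide": [28, 0, 0], "spin": 0}, {"hand": -1, "slide": [28, 0, 0], "spin": 0}, {"hand": -1, "slide": [22, 0, -1], "spin": 0}, {"hand": -1, "slide": [10, 0, -1], "spin": 0}, {"hand": -1, "slide": [0, 0, 0], "spin": 0}]'

```text
time: 29.15
tool_pos: [0.5399, 0.3335, 0.0686]
tool_rot: [0.296, 1.547, 0.047]
contact_force: [-0.1, 0.1, -0.7]
opening: 0.0393
```

```bash
python3 g.py 0.5365,0.3430,0.058;python3 q.py
```

```text
t 29.15 pos [0.5399 0.3335 0.0686] open 0.0393 F [-0.1  0.1 -0.7] q6 -0.88 jaw 75.7 tilt 0.024
[0.5365, 0.343, 0.058] -> [10.6  8.2 -5.9]
[ 0.4373  0.679   1.4159 -0.0107  1.0246 -0.8786] 3.1193990327663976 [0.5399 0.3335 0.0686]
[[ 0.024   0.2467  0.9688]
 [ 0.0011  0.9691 -0.2468]
 [-0.9997  0.007   0.023 ]]
[ 7.000e-02 -5.664e+01 -2.161e+01 -2.000e-02 -3.000e-01  1.000e-02]
```

send_rows --motion '[{"hand": -1, "slide": [1, 5, -3], "spin": 0}, {"hand": -1, "slide": [3, 4, -3], "spin": 0}, {"hand": -1, "slide": [3, 0, 0], "spin": 0}, {"hand": -1, "slide": [2, 0, 0], "spin": 0}]'

```text
time: 29.55
tool_pos: [0.5388, 0.3448, 0.0635]
tool_rot: [0.383, 1.54, 0.133]
contact_force: [-0.4, 0.1, -1.8]
opening: 0.0394
```

send_rows --motion '[{"hand": -1, "slide": [3, 0, -1], "spin": 0}, {"hand": -1, "slide": [2, 0, 0], "spin": 0}, {"hand": -1, "slide": [2, 0, 0], "spin": 0}]'

```text
time: 29.85
tool_pos: [0.5385, 0.3457, 0.057]
tool_rot: [0.403, 1.538, 0.153]
contact_force: [0.2, 0.5, 9.7]
opening: 0.0396
```

send_rows --motion '[{"hand": -0.4, "slide": [-0.5, 0, 0], "spin": 0}, {"hand": 0, "slide": [0, 0, 0], "spin": 0}, {"hand": 0.6, "slide": [0, 0, 0], "spin": 0}, {"hand": 0.6, "slide": [0, 0, 0], "spin": 0}, {"hand": 0.6, "slide": [-20, 0, 0], "spin": 0}, {"hand": 0.6, "slide": [-40, 0, 0], "spin": 0}, {"hand": 0.6, "slide": [-45, 0, 0], "spin": 0}, {"hand": 0.6, "slide": [-20, 0, 0], "spin": 0}]'

```text
time: 30.65
tool_pos: [0.5327, 0.3439, 0.1823]
tool_rot: [0.293, 1.547, 0.043]
contact_force: [-0.1, 0.3, 0.5]
opening: 0.0733
```

```bash
python3 g.py 0.444,0.0055,0.19;python3 q.py;  python3 - <<'E'
from h import *
p=cam('side'); cv2.imwrite('pics/s7.png',p['pixels'])
E
```

```text
t 30.65 pos [0.5327 0.3439 0.1823] open 0.0733 F [-0.1  0.3  0.5] q6 -0.86 jaw 75.7 tilt 0.0242
[0.444, 0.0055, 0.19] -> [ -10.2 -349.7   -1.8]
[ 0.4574  0.565   1.2875 -0.0102  1.267  -0.86  ] 3.1194540196001306 [0.5327 0.3439 0.1823]
[[ 0.0242  0.2478  0.9685]
 [ 0.001   0.9688 -0.2479]
 [-0.9997  0.007   0.0232]]
[ 4.000e-02 -5.286e+01 -2.329e+01 -2.000e-02 -5.000e-02 -0.000e+00]
```

View pics/s7.png

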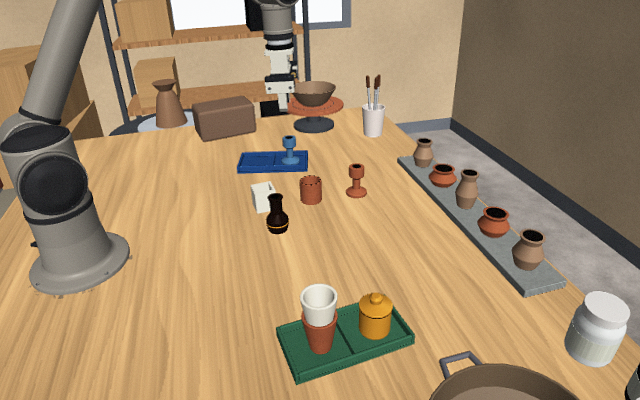

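send_rows --motion '[{"hand": 0.6, "slide": [-1, -20, 0], "spin": 0}, {"hand": 0.6, "slide": [-1, -32, 0], "spin": 0}, {"hand": 0.6, "slide": [-1, -36, 0], "spin": 0}, {"hand": 0.6, "slide": [-1, -36, 0], "spin": 0}, {"hand": 0.6, "slide": [-1, -36, 0], "spin": 0}, {"hand": 0.6, "slide": [-1, -36, 0], "spin": 0}, {"hand": 0.6, "slide": [-1, -36, 0], "spin": 0}, {"hand": 0.6, "slide": [-1, -36, 0], "spin": 0}]'

```text
time: 31.5
tool_pos: [0.4644, 0.0798, 0.1876]
tool_rot: [0.411, 1.54, 0.167]
contact_force: [1.2, 0.2, -0.2]
opening: 0.0732
```

```bash
python3 g.py 0.444,0.0055,0.19
```

```text
t 31.5 pos [0.4644 0.0798 0.1876] open 0.0732 F [ 1.2  0.2 -0.2] q6 -1.33 jaw 76.1 tilt 0.0305
[0.444, 0.0055, 0.19] -> [ -3.4 -77.   -1.8]
```

send_rows --motion '[{"hand": 0.6, "slide": [0, -28, 0], "spin": 0}, {"hand": 0.6, "slide": [0, -24, 0], "spin": 0}, {"hand": 0.6, "slide": [5, -14, 0], "spin": 0}, {"hand": 0.6, "slide": [10, 0, 0], "spin": 0}, {"hand": 0.6, "slide": [0, 0, 0], "spin": 0}, {"hand": 0.6, "slide": [0, 0, 0], "spin": 0}]'

```text
time: 32.1
tool_pos: [0.4459, 0.0102, 0.1694]
tool_rot: [0.412, 1.542, 0.162]
contact_force: [0.1, 0.3, -0.1]
opening: 0.0732
```

```bash
python3 w.py vase;python3 q.py; python3 g.py 0.444,0.0055,0.12  0.444,0.0055,0.042
```

```text
vase 0.91 [312.9, 192.1] 0.091 ((444.3303527832031, 4.562943935394287), 17.380779266357422) 1441
 all ((446.3130798339844, 1.976837158203125), 30.095401763916016)
[-0.1552  0.2438  1.8393  0.0104  1.0311 -1.4823] 3.1141142281733227 [0.446  0.0104 0.1696]
[[ 0.0285  0.2462  0.9688]
 [ 0.0046  0.9692 -0.2464]
 [-0.9996  0.0114  0.0265]]
[-2.100e-01 -3.493e+01 -2.152e+01  0.000e+00 -6.000e-02  1.000e-02]
t 32.2 pos [0.446  0.0104 0.1696] open 0.0735 F [ 0.6  0.3 -0.8] q6 -1.48 jaw 75.7 tilt 0.0289
[0.444, 0.0055, 0.12] -> [49.5 -5.8 -2. ]
[0.444, 0.0055, 0.042] -> [78.  -0.9 -2.1]
```

send_rows --motion '[{"hand": 0.6, "slide": [15, -3, -1], "spin": 0}, {"hand": 0.6, "slide": [24, -3, -1], "spin": 0}, {"hand": 0.6, "slide": [24, -1, -1], "spin": 0}, {"hand": 0.6, "slide": [24, 0, -1], "spin": 0}, {"hand": 0.6, "slide": [18, 0, -1], "spin": 0}, {"hand": 0.6, "slide": [10, 0, 0], "spin": 0}, {"hand": 0.6, "slide": [0, 0, 0], "spin": 0}]'

```text
time: 32.9
tool_pos: [0.447, 0.0093, 0.0528]
tool_rot: [0.353, 1.534, 0.112]
contact_force: [0.3, 0.5, 0.3]
opening: 0.0737
```

```bash
python3 q.py; python3 g.py 0.444,0.005,0.042
```

```text
[-0.1581  0.426   1.9825  0.0153  0.6978 -1.4995] 3.1062234808410745 [0.447  0.0093 0.0528]
[[ 0.0365  0.2384  0.9705]
 [ 0.0041  0.9711 -0.2387]
 [-0.9993  0.0127  0.0345]]
[-1.500e-01 -3.770e+01 -1.523e+01  1.000e-02 -3.900e-01 -1.000e-02]
t 32.9 pos [0.447  0.0093 0.0528] open 0.0737 F [0.3 0.5 0.3] q6 -1.5 jaw 76.2 tilt 0.0368
[0.444, 0.005, 0.042] -> [10.7 -5.  -2.2]
```

send_rows --motion '[{"hand": 0.6, "slide": [6, -3, -1.5], "spin": 0}, {"hand": 0.6, "slide": [6, -2, -1.5], "spin": 0}, {"hand": 0, "slide": [0, 0, 0], "spin": 0}, {"hand": -1, "slide": [0, 0, 0], "spin": 0}, {"hand": -1, "slide": [0, 0, 0], "spin": 0}, {"hand": -1, "slide": [0, 0, 0], "spin": 0}, {"hand": -1, "slide": [0, 0, 0], "spin": 0}, {"hand": -1, "slide": [0, 0, 0], "spin": 0}]'

```text
time: 33.7
tool_pos: [0.4456, 0.0048, 0.0428]
tool_rot: [0.316, 1.528, 0.076]
contact_force: [0.4, 0.6, -1.6]
opening: 0.0335
```

send_rows --motion '[{"hand": -1, "slide": [0, 0, -1], "spin": 0}, {"hand": -1, "slide": [0, 0, 0], "spin": 0}]'

```text
time: 33.9
tool_pos: [0.4447, 0.0051, 0.0427]
tool_rot: [0.311, 1.527, 0.071]
contact_force: [0.6, -0.2, 0.2]
opening: 0.0334
```

```bash
python3 q.py; python3 g.py 0.4375,0.3665,0.19
```

```text
[-0.1687  0.4396  2.0029  0.0169  0.6571 -1.5125] 3.0995672973089867 [0.4447 0.0051 0.0427]
[[ 0.0432  0.2376  0.9704]
 [ 0.0031  0.9713 -0.2379]
 [-0.9991  0.0133  0.0412]]
[-2.000e-02 -3.877e+01 -1.478e+01  1.000e-02 -9.000e-02  0.000e+00]
t 33.9 pos [0.4447 0.0051 0.0427] open 0.0334 F [ 0.6 -0.2  0.2] q6 -1.51 jaw 76.3 tilt 0.0433
[0.4375, 0.3665, 0.19] -> [-146.3  351.3  -86.9]
```

send_rows --motion '[{"hand": -0.1, "slide": [0, 0, 0], "spin": 0}, {"hand": 0, "slide": [0, 0, 0], "spin": 0}, {"hand": 0, "slide": [-5, 0, -1], "spin": 0}, {"hand": 0, "slide": [-4, 0, 0], "spin": 0}, {"hand": -1, "slide": [0, 0, 0], "spin": 0}, {"hand": -1, "slide": [0, 0, 0], "spin": 0}, {"hand": -1, "slide": [0, 0, 0], "spin": 0}, {"hand": -1, "slide": [0, 0, 0], "spin": 0}]'

```text
time: 34.7
tool_pos: [0.4432, 0.0054, 0.0528]
tool_rot: [0.314, 1.527, 0.074]
contact_force: [0.4, 0.6, 0.6]
opening: 0.033
```

```bash
python3 q.py; python3 g.py 0.4375,0.3665,0.19
```

```text
[-0.1687  0.4182  1.9983  0.0166  0.6829 -1.5118] 3.0993693204576696 [0.4432 0.0054 0.0528]
[[ 0.0434  0.2377  0.9704]
 [ 0.0032  0.9712 -0.2381]
 [-0.9991  0.0135  0.0414]]
[ -0.25 -37.93 -15.26  -0.1   -0.09   0.  ]
t 34.7 pos [0.4432 0.0054 0.0528] open 0.033 F [0.4 0.6 0.6] q6 -1.51 jaw 76.2 tilt 0.0436
[0.4375, 0.3665, 0.19] -> [-136.2  351.2  -85.8]
```

send_rows --motion '[{"hand": -1, "slide": [0, 0, 0], "spin": 0}, {"hand": -1, "slide": [0, 0, 0], "spin": 0}]'

```text
time: 34.9
tool_pos: [0.4432, 0.0055, 0.0527]
tool_rot: [0.315, 1.527, 0.075]
contact_force: [-0.6, -0.2, 1.5]
opening: 0.0323
```

```bash
python3 - <<'E'
from h import *
p=cam('side'); cv2.imwrite('pics/s8.png',p['pixels'][120:280,200:400].repeat(3,0).repeat(3,1))
E
```

```text
(no output)
```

View pics/s8.png

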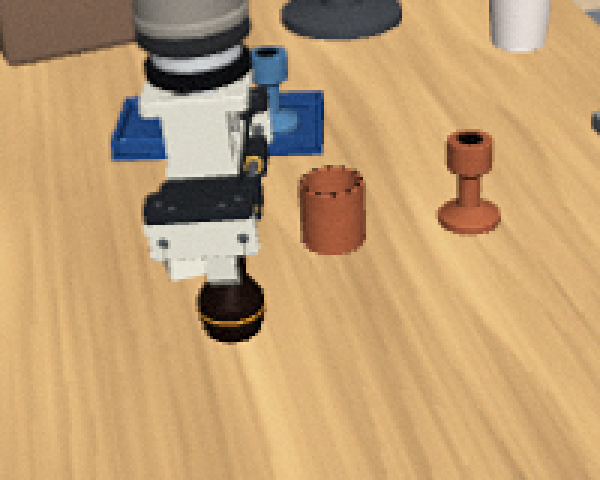

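send_rows --motion '[{"hand": -0.1, "slide": [0, 0, 0], "spin": 0}, {"hand": -0.1, "slide": [2, 0, 0], "spin": 0}, {"hand": -0.1, "slide": [3, 0, 0], "spin": 0}, {"hand": -0.1, "slide": [1, 0, 0], "spin": 0}, {"hand": -1, "slide": [0, 0, 0], "spin": 0}, {"hand": -1, "slide": [0, 0, 0], "spin": 0}, {"hand": -1, "slide": [0, 0, 0], "spin": 0}, {"hand": -1, "slide": [0, 0, 0], "spin": 0}]'

```text
time: 35.75
tool_pos: [0.4434, 0.0055, 0.0459]
tool_rot: [0.319, 1.528, 0.079]
contact_force: [0.3, 0.8, 0.1]
opening: 0.0323
```

```bash
python3 q.py; python3 g.py 0.4375,0.3665,0.19
```

```text
[-0.1685  0.4319  2.0033  0.017   0.6648 -1.5121] 3.0999876502198056 [0.4434 0.0055 0.0459]
[[ 0.0428  0.2378  0.9704]
 [ 0.0034  0.9712 -0.2381]
 [-0.9991  0.0135  0.0408]]
[ -0.22 -38.35 -14.99  -0.08  -0.12  -0.  ]
t 35.75 pos [0.4434 0.0055 0.0459] open 0.0323 F [0.3 0.8 0.1] q6 -1.51 jaw 76.2 tilt 0.043
[0.4375, 0.3665, 0.19] -> [-143.   351.2  -85.8]
```

send_rows --motion '[{"hand": -1, "slide": [0, 0, 0], "spin": 0}, {"hand": -1, "slide": [0, 0, 0], "spin": 0}, {"hand": -1, "slide": [0, 0, 0], "spin": 0}]'

```text
time: 36.05
tool_pos: [0.4433, 0.0055, 0.0459]
tool_rot: [0.319, 1.528, 0.079]
contact_force: [0.1, -0.5, -0.2]
opening: 0.0324
```

```bash
python3 - <<'E'
from h import *
p=cam('wrist'); cv2.imwrite('pics/w8.png',p['pixels'])
E
```

```text
(no output)
```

View pics/w8.png

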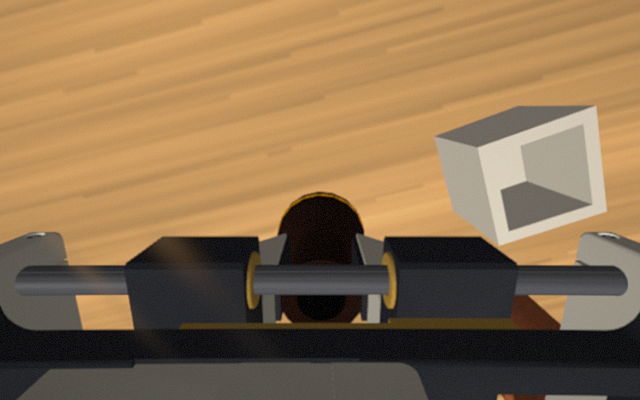

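send_rows --motion '[{"hand": -1, "slide": [-3, 0, 0], "spin": 0}, {"hand": -1, "slide": [-5, 0, 0], "spin": 0}, {"hand": -1, "slide": [-5, 0, 0], "spin": 0}, {"hand": -1, "slide": [0, 0, 0], "spin": 0}]' --grip_force 25

```text
time: 36.5
tool_pos: [0.442, 0.0054, 0.0596]
tool_rot: [0.323, 1.53, 0.083]
contact_force: [0.4, 0.6, -2.9]
opening: 0.0323
```

```bash
python3 g.py; python3 - <<'E'
from h import *
p=cam('side'); cv2.imwrite('pics/s9.png',p['pixels'][120:280,200:400].repeat(3,0).repeat(3,1))
E
```

```text
t 36.5 pos [0.442  0.0054 0.0596] open 0.0323 F [ 0.4  0.6 -2.9] q6 -1.51 jaw 76.3 tilt 0.0413
```

View pics/s9.png

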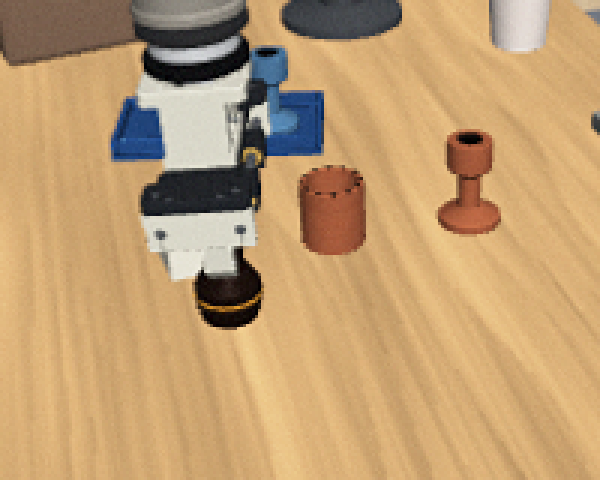

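send_rows --motion '[{"hand": -1, "slide": [-12, 0, 0], "spin": 0}, {"hand": -1, "slide": [-22, 0, 0], "spin": 0}, {"hand": -1, "slide": [-28, 0, 0], "spin": 0}, {"hand": -1, "slide": [-28, 0, 0], "spin": 0}, {"hand": -1, "slide": [-22, 0, 0], "spin": 0}, {"hand": -1, "slide": [-10, 0, 0], "spin": 0}, {"hand": -1, "slide": [0, 0, 0], "spin": 0}]'

```text
time: 37.25
tool_pos: [0.4352, 0.0051, 0.185]
tool_rot: [0.345, 1.533, 0.105]
contact_force: [0.6, -0.3, -2.4]
opening: 0.0321
```

```bash
python3 g.py 0.4365,0.3665,0.185; python3 q.py
```

```text
t 37.25 pos [0.4352 0.0051 0.185 ] open 0.0321 F [ 0.6 -0.3 -2.4] q6 -1.51 jaw 76.2 tilt 0.0375
[0.4365, 0.3665, 0.185] -> [  1.5 351.3 -84.8]
[-0.1723  0.2005  1.8487  0.0118  1.0563 -1.5084] 3.1055957711018456 [0.4352 0.0051 0.185 ]
[[ 0.0372  0.2378  0.9706]
 [ 0.0039  0.9712 -0.2381]
 [-0.9993  0.0127  0.0352]]
[ 5.000e-02 -3.486e+01 -2.328e+01  2.000e-02  2.200e-01  0.000e+00]
```

send_rows --motion '[{"hand": -1, "slide": [0, 18, -4], "spin": 0}, {"hand": -1, "slide": [0, 28, -7], "spin": 0}, {"hand": -1, "slide": [0, 30, -7], "spin": 0}, {"hand": -1, "slide": [0, 30, -7], "spin": 0}, {"hand": -1, "slide": [0, 30, -7], "spin": 0}, {"hand": -1, "slide": [0, 30, -7], "spin": 0}, {"hand": -1, "slide": [0, 30, -7], "spin": 0}, {"hand": -1, "slide": [0, 30, -7], "spin": 0}]'

```text
time: 38.05
tool_pos: [0.4351, 0.2417, 0.1788]
tool_rot: [0.264, 1.543, 0.016]
contact_force: [0.1, -0.6, -1.9]
opening: 0.0324
```

```bash
python3 g.py 0.4365,0.3665,0.185; python3 q.py
```

```text
t 38.05 pos [0.4351 0.2417 0.1788] open 0.0324 F [ 0.1 -0.6 -1.9] q6 -0.96 jaw 75.8 tilt 0.0281
[0.4365, 0.3665, 0.185] -> [ -6.1 121.4 -29.1]
[ 0.359   0.3249  1.6925 -0.0106  1.0977 -0.9592] 3.1151479317535893 [0.4351 0.2417 0.1788]
[[ 2.810e-02  2.453e-01  9.690e-01]
 [ 4.000e-04  9.694e-01 -2.454e-01]
 [-9.996e-01  7.300e-03  2.710e-02]]
[ -2.3  -43.32 -21.66   0.09  -0.1   -0.82]
```

send_rows --motion '[{"hand": -1, "slide": [-1, 29, -7], "spin": 0}, {"hand": -1, "slide": [0, 29, -7], "spin": 0}, {"hand": -1, "slide": [0, 26, -6], "spin": 0}, {"hand": -1, "slide": [0, 18, -4], "spin": 0}, {"hand": -1, "slide": [0, 8, -2], "spin": 0}, {"hand": -1, "slide": [0, 0, 0], "spin": 0}, {"hand": -1, "slide": [0, 0, 0], "spin": 0}]'

```text
time: 38.75
tool_pos: [0.4325, 0.3608, 0.1708]
tool_rot: [-0.08, 1.553, -0.323]
contact_force: [0.1, 0.2, -1.6]
opening: 0.0325
```

```bash
python3 g.py 0.4365,0.3665,0.07; python3 q.py
```

```text
t 38.75 pos [0.4325 0.3608 0.1708] open 0.0325 F [ 0.1  0.2 -1.6] q6 -0.75 jaw 76.1 tilt 0.0177
[0.4365, 0.3665, 0.07] -> [100.8   6.6   0.7]
[ 0.5671  0.4551  1.5101 -0.015   1.1653 -0.755 ] 3.1304920597388244 [0.4325 0.3608 0.1708]
[[ 0.0168  0.2405  0.9705]
 [-0.0056  0.9706 -0.2405]
 [-0.9998 -0.0014  0.0176]]
[ 5.600e-01 -4.871e+01 -2.422e+01  3.000e-02 -1.000e-02  3.000e-02]
```

send_rows --motion '[{"hand": -1, "slide": [14, 3, 0], "spin": 0}, {"hand": -1, "slide": [24, 3, 0], "spin": 0}, {"hand": -1, "slide": [26, 1, 0], "spin": 0}, {"hand": -1, "slide": [22, 0, 0], "spin": 0}, {"hand": -1, "slide": [16, 0, 0], "spin": 0}, {"hand": -1, "slide": [6, 0, 0], "spin": 0}, {"hand": -1, "slide": [0, 0, 0], "spin": 0}]'

```text
time: 39.45
tool_pos: [0.4382, 0.3597, 0.0602]
tool_rot: [-0.123, 1.552, -0.373]
contact_force: [-0.1, -0.4, -2.8]
opening: 0.0324
```

```bash
python3 g.py 0.4365,0.3665,0.053; python3 q.py; python3 - <<'E'
from h import *
p=cam('side'); cv2.imwrite('pics/s10.png',p['pixels'][80:240,200:400].repeat(3,0).repeat(3,1))
E
```

```text
t 39.45 pos [0.4382 0.3597 0.0602] open 0.0324 F [-0.1 -0.4 -2.8] q6 -0.75 jaw 75.7 tilt 0.0193
[0.4365, 0.3665, 0.053] -> [ 7.1  6.2 -3.4]
[ 0.561   0.5924  1.6207 -0.0195  0.9172 -0.7477] 3.130216231538852 [0.4382 0.3597 0.0602]
[[ 0.018   0.2478  0.9687]
 [-0.007   0.9688 -0.2477]
 [-0.9998 -0.0024  0.0191]]
[ 5.000e-02 -5.084e+01 -1.962e+01 -4.000e-02 -1.500e-01  0.000e+00]
```

View pics/s10.png

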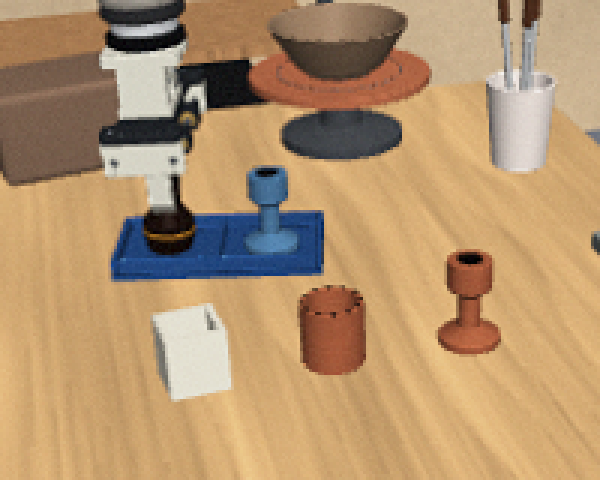

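Vase hangs over the left compartment (crop 170,235). Lower slowly.

send_rows --motion '[{"hand": -1, "slide": [2, 4, -2], "spin": 0}, {"hand": -1, "slide": [3, 2, -1], "spin": 0}, {"hand": -1, "slide": [2, 0, 0], "spin": 0}, {"hand": -1, "slide": [1, 0, 0], "spin": 0}]'

```text
time: 39.9
tool_pos: [0.4388, 0.3677, 0.0554]
tool_rot: [0.105, 1.547, -0.146]
contact_force: [0.1, -0.3, -2.1]
opening: 0.0323
```

send_rows --motion '[{"hand": -1, "slide": [2, 0, 0], "spin": 0}, {"hand": -1, "slide": [2, 0, 0], "spin": 0}, {"hand": -1, "slide": [1, 0, 0], "spin": 0}]'

```text
time: 40.2
tool_pos: [0.4395, 0.3685, 0.0518]
tool_rot: [0.171, 1.545, -0.079]
contact_force: [-3.4, -1.7, 11.5]
opening: 0.0325
```

send_rows --motion '[{"hand": -0.4, "slide": [-0.5, 0, 0], "spin": 0}, {"hand": 0, "slide": [0, 0, 0], "spin": 0}, {"hand": 0.5, "slide": [0, 0, 0], "spin": 0}, {"hand": 0.5, "slide": [0, 0, 0], "spin": 0}, {"hand": 0.5, "slide": [-20, 0, 0], "spin": 0}, {"hand": 0.5, "slide": [-40, 0, 0], "spin": 0}, {"hand": 0.5, "slide": [-45, 0, 0], "spin": 0}, {"hand": 0.5, "slide": [-20, 0, 0], "spin": 0}]'

```text
time: 41.0
tool_pos: [0.4349, 0.3676, 0.1778]
tool_rot: [-0.054, 1.55, -0.304]
contact_force: [0.1, 0.5, -1.0]
opening: 0.0687
```

```bash
python3 g.py; python3 - <<'E'
from h import *
for n in ['side','top']:
  p=cam(n); cv2.imwrite(f'pics/{n}11.png',p['pixels'])
  for t in 'clay_tumbler white_tumbler jar blue_candlestick vase straight_beaker square_cup clay_candlestick'.split():
   for d in vision.cut_out(p,t)[:1]:
    P,u,v=cloud(p,d['mask']); top=P[P[:,2]>np.percentile(P[:,2],97)-0.006]
    r=cv2.minEnclosingCircle((top[:,:2]*1000).astype(np.float32)); print(n,t,round(d['conf'],2),d['uv'],P[:,2].max().round(3),np.round(r[0],1),round(r[1],1))
E
```

```text
t 41.0 pos [0.4349 0.3676 0.1778] open 0.0687 F [ 0.1  0.5 -1. ] q6 -0.74 jaw 75.6 tilt 0.0205
side clay_tumbler 0.74 [319.9, 336.1] 0.08 [ 453.7 -365.8] 28.3
side jar 0.64 [374.5, 316.2] 0.086 [ 551.6 -353.8] 10.5
side blue_candlestick 0.87 [289.8, 150.6] 0.09 [535.6 344.1] 21.6
side vase 0.91 [254.9, 154.3] 0.098 [435.9 362.7] 16.3
side straight_beaker 0.96 [311.7, 189.6] 0.06 [547.6 114.6] 28.9
side square_cup 0.69 [265.4, 198.1] 0.059 [426.1 112.8] 36.0
side clay_candlestick 0.86 [357.6, 181.2] 0.083 [669.7 112.8] 21.8
top clay_tumbler 0.59 [481.6, 233.2] 0.085 [ 456.1 -349. ] 23.1
top jar 0.89 [475.6, 191.0] 0.087 [ 552.1 -351.1] 10.4
top blue_candlestick 0.97 [172.1, 207.3] 0.091 [537.8 346.7] 19.8
top vase 0.57 [167.4, 250.0] 0.071 [436.1 359.1] 8.9
top straight_beaker 0.83 [273.1, 197.1] 0.062 [549.  116.4] 27.8
top square_cup 0.58 [269.2, 252.1] 0.061 [425.7 116.4] 34.7
top clay_candlestick 0.92 [273.0, 147.9] 0.086 [672.3 115.4] 20.0
```

View pics/side11.png

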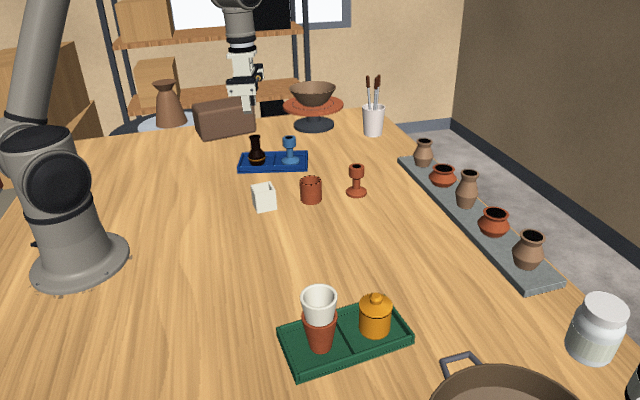

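View pics/top11.png

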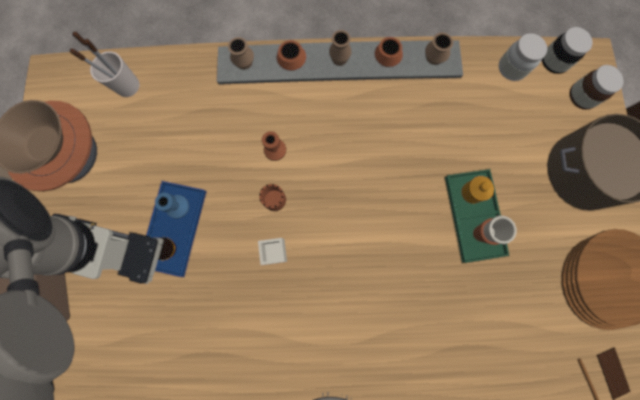

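```bash
python3 - <<'E'
from h import *
for n in ['side','top']:
    p=cam(n);P,u,v=cloud(p);C=p['pixels'][v,u].astype(int)
    near=(abs(P[:,0]-.453)<.045)&(abs(P[:,1]+.36)<.045)
    print(n,'zmax',np.percentile(P[near][:,2],[98,99.5]).round(4))
    q=P[near&(P[:,2]>.109)]; print(' white rim',cv2.minEnclosingCircle((q[:,:2]*1000).astype(np.float32)))
    r=np.argsort(q[:,0]);print(' rim z at xmin/xmax',np.median(q[r[:40],2]).round(4),np.median(q[r[-40:],2]).round(4), 'ymin/ymax',np.median(q[np.argsort(q[:,1])[:40],2]).round(4),np.median(q[np.argsort(q[:,1])[-40:],2]).round(4))
    w=P[near&(P[:,2]>.084)&(P[:,2]<.098)]; print(' neck x',w[:,0].min().round(4),w[:,0].max().round(4),'y',w[:,1].min().round(4))
    w=P[near&(P[:,2]>.068)&(P[:,2]<.082)]; print(' clay x',w[:,0].min().round(4),w[:,0].max().round(4),'y',w[:,1].min().round(4))
    for nm,c,zt in (('vase',(.437,.366),.094),('cs',(.537,.345),.086),('jar',(.552,-.352),.084)):
        q=P[(abs(P[:,0]-c[0])<.04)&(abs(P[:,1]-c[1])<.04)&(P[:,2]>zt-.006)&(P[:,2]<zt+.008)]
        if len(q)>5: print(' ',nm,len(q),q[:,2].max().round(4),cv2.minEnclosingCircle((q[:,:2]*1000).astype(np.float32)))
E
```

```text
side zmax [0.1187 0.1195]
 white rim ((453.435546875, -363.8765563964844), 29.020771026611328)
 rim z at xmin/xmax 0.1178 0.1174 ymin/ymax 0.1156 0.1172
 neck x 0.4289 0.4753 y -0.389
 clay x 0.425 0.482 y -0.3925
  vase 54 0.098 ((439.8760070800781, 367.2254943847656), 17.118995666503906)
  cs 83 0.0888 ((534.67578125, 346.86322021484375), 22.115575790405273)
  jar 101 0.0856 ((551.684326171875, -353.9434509277344), 10.806116104125977)
top zmax [0.1206 0.1215]
 white rim ((454.1584167480469, -362.2165832519531), 29.39674186706543)
 rim z at xmin/xmax 0.1192 0.1191 ymin/ymax 0.1189 0.118
 neck x 0.4323 0.4733 y -0.3835
 clay x 0.4265 0.4805 y -0.3807
  cs 275 0.0916 ((537.6961059570312, 347.67413330078125), 20.68461036682129)
  jar 73 0.0885 ((551.8132934570312, -351.4716491699219), 10.712411880493164)
```

```bash
python3 -c "
from cell import job; print(job.hand_in())"
```

```text
the job is handed in; nothing more can be done
None
```

Both orders are packed and the job was handed in at about 42 s of the 115 s allowed. No verdict was reported.

**Green crate**
- The terracotta tumbler stands in one compartment with the white one seated inside it. The white rim is level, the axes agree within about 1–2 mm, and the feet are about 36–39 mm apart.
- The jar is in the other compartment, within about 5 mm of its centre.

**Blue crate**
- The blue candlestick and the vase are upright, each within about 5 mm of its compartment's centre.

**The three that stay**
- The beaker, square cup and terracotta candlestick measured about where they started, within a few millimetres.

**Checks that disagreed or fell short**
- The "top" camera's view of the vase was partly blocked by the arm, so its position rests on the side camera and the release pose.
- In the final pictures the networks did not report the white tumbler, so I measured it directly from the depth data.
- The depth heights read 1–4 mm too high.
- The first two grips on the vase closed to about 33 mm on a 28 mm neck, probably touching its shoulder or lip. I gripped again at 32 mm, and it held when lifted.
- The terracotta tumbler shifted about 5 mm during nesting, well within its limits.

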